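Unpack the plaster models from the locked delivery case

TASK

The lab has sent plaster models in the grey clamshell case: press the button in its sunken T-handle so that the handle pops out, give the handle a quarter turn clockwise to unlatch, and lift the lid over its balance point so that it stays fully open by itself. Lift out every model, gently as they are brittle (squeeze none with more than 60 N), and stand them all upright, flat on the floor of the steel tray; then swing the lid of the empty case shut again, without disturbing the small things lying round about.

Things in the scene. Friction and masses are not known exactly. Their poses are not given: they have to be found in the camera images.
- case: Base of the grey clamshell case, fixed; on the robot's left or right. 136 (x) x 276 (y) x 40 mm high, walls and floor 5 mm. Origin: centre of the underside; x from front to hinge (rear), z up. Nests centred at y = -99, -33, 33, 99 mm, parted by 3 mm ribs 16 mm above the worktop. With the lid shut 74 mm high; the handle housing on the lid, 40 (x) x 90 (y) mm, rises to 88 mm.
- lid (a joint): Lid angle, rad: 0 shut, 1.85 fully open (leaning back on its stop). 34 mm deep, 0.9 kg with its handle, hinged on the rear top rim. It falls shut below about 1.25 rad and falls open by itself above that. Lifting it by the handle takes about 7 N. Locked while the handle is turned less than about 1.0.
- lid_hinge (a point): Middle of the hinge line, 68 mm behind the case's centre and 40 mm up. The frame turns with the lid: y along the hinge, -x from the hinge to the lid's front edge (136 mm away), z out of the lid's top (top face at z = 34 mm).
- lid_lip (a point): Underside of the finger lip in the middle of the lid's front edge (80 mm wide, 14 mm deep, 5 mm thick); turns with the lid.
- handle_pop (a joint): How far the T-handle stands out, m: 0 sunk (bar flush in the slot of its housing, cannot be gripped or turned), 0.014 popped out (about 4 N spring; stays out).
- handle_turn (a joint): T-handle turn, rad: 0 locked (bar along the case's y), grows clockwise seen from above to 1.571 (bar along the case's x). It turns only when popped out, lightly (0.05 N m), and stays where left.
- handle_bar (a point): Middle of the top of the T-handle's bar, on its turning axis (104 mm in front of the hinge). The bar is 72 mm long along this frame's y, 12 mm wide, 12 mm high; popped out, its underside stands 1 mm above the housing's top. With the lid shut it is 87 mm above the worktop sunk and 101 mm popped.
- button (a joint): Release button (a rocker), rad: 0 up, 0.36 fully pressed (about 5 mm down at its top, 3 N); the catch lets go at about 0.2 and the handle follows the finger out as it withdraws.
- button_top (a point): Top of the black release button, a thumb piece 10 x 12 mm with a rounded top in the middle of the bar, standing 6 mm above the bar.
- tray: Loose stainless tray 287 (x) x 196 (y) x 18 mm, floor 2 mm thick, flat floor 276 x 184 mm; origin centre of the underside.
- model_1: Plaster study model (jaw with teeth), 48 (x) x 60 (y) x 29 mm, 0.14 kg, trimmed base 46 x 58 mm and 18 mm high, its centre 2 mm to +x of the origin; origin under the middle, z up. Starts in a nest on the case's 5 mm floor, or is absent (None). Grip its base across x with at most 60 N a pad; the finger room is in front and behind.
- model_2: Plaster study model (jaw with teeth), 48 (x) x 60 (y) x 29 mm, 0.14 kg, trimmed base 46 x 58 mm and 18 mm high, its centre 2 mm to +x of the origin; origin under the middle, z up. Starts in a nest on the case's 5 mm floor, or is absent (None). Grip its base across x with at most 60 N a pad; the finger room is in front and behind.
- model_3: Plaster study model (jaw with teeth), 48 (x) x 60 (y) x 29 mm, 0.14 kg, trimmed base 46 x 58 mm and 18 mm high, its centre 2 mm to +x of the origin; origin under the middle, z up. Starts in a nest on the case's 5 mm floor, or is absent (None). Grip its base across x with at most 60 N a pad; the finger room is in front and behind.
- model_4: Plaster study model (jaw with teeth), 48 (x) x 60 (y) x 29 mm, 0.14 kg, trimmed base 46 x 58 mm and 18 mm high, its centre 2 mm to +x of the origin; origin under the middle, z up. Starts in a nest on the case's 5 mm floor, or is absent (None). Grip its base across x with at most 60 N a pad; the finger room is in front and behind.
- dappen: Bystander, to be left alone: glass dappen dish, 37 mm across, 26 mm high; origin centre of underside
- pot_syringe: Bystander, to be left alone: disposable syringe lying flat, 96 x 21 x 17 mm; origin under its middle
- mirror: Bystander, to be left alone: mouth mirror instrument lying flat, 162 x 22 x 8 mm; origin under its middle
- vial: Bystander, to be left alone: small indicator vial lying flat, 48 x 10 x 10 mm; origin under its middle

How it is judged:
By the outcome, as a careful person would: the job done as asked, in the order asked, and still so for the second after the job is handed in, with the robot touching nothing.
Of model_1, model_2, model_3, model_4 only 2 to 4 are there at a start; the rules pass over those that are not, and their reading is None.
At some moment in a run one of tray may be knocked a few centimetres aside while the robot is not near it.
Once in a run the grip may slacken for a moment while it holds something.
It also fails if it takes over 210 s, if anything falls off the work surface, if the arm or the gripper's body presses on something with over 40 N, if the wrist force passes 120 N, or if a joint passes its speed limit or range.

ROBOT

A 7-joint arm with a two-finger parallel gripper is mounted at the origin on a cart in front of the work surface, level with it; the furniture and walls round the work are solid. World frame = base frame: x ahead of the robot, y to its left, z up, the work surface at z = 0. Lengths are in m, angles in rad, forces in N, time in s.
With the tool pointing down it reaches from about 0.4 to 0.85 m from the base axis. Payload 10.4 kg.
Tool frame: the origin (TCP) lies between the finger pads; the fingertips stand tcp_to_tips ahead of it and the grasp point (between the pads) lies 8 mm behind it (tcp_to_tips is the distance from the TCP to the fingertips, in m); z points along the fingers, y is the line along which they close (so a half turn about z gives the same grasp; the last joint's range is limited). The gripper opens to 85 mm and grips with 20 to 120 N. Pads are 22 mm wide; open, the fingers measure 114 mm over their backs; the gripper's body (76 mm by 85 mm) begins 54 mm behind the grasp point. The pads swing forward as they close: fully open they stand 13 mm farther back than shut.
Start: joints at [-1.211, 0.332, -0.065, 1.46, 0.022, 1.35, -0.088], TCP at [0.233, 0.58, 0.242] pointing down, gripper open.
Joint ranges: [-2.6, 2.6], [-0.5, 2.12], [-1.47, 1.34], [0.16, 2.42], [-1.27, 4.41], [0.06, 2.06], [-2.6, 2.6]. Speed limits (rad/s): [2.22, 2.22, 2.79, 2.79, 3.14, 3.14, 3.14].

INTERFACE

Orientations are given as a unit quaternion [x, y, z, w].
In Python, from workcell import * gives the robot as it stands.
- The arm moves only by the tool apply_moves, never from a script. Its argument "rows" is a list of rows, each an object of numbers: "x", "y", "z": the shift along the tool's x, y, z in mm; "ax", "ay", "az": the turn, a rotation vector about the tool's x, y, z in degrees; "gripper": the closure, from 0 (fully open) to 1 (shut). A call has 1 to 5 rows; each row shifts and turns the commanded pose from where the row before left it, along the tool's axes as they then stand; what a row does not reach is not made up. A row lasts 1/12 s, in which the tool goes at most 41.7 mm and 7.16 degrees, less where a joint would pass 70% of its speed; a pose out of reach is approached as far as the arm can. A call with a gripper value outside its range is refused whole. The fingers move at their own pace and stop on an object; "newtons" is the grip in N (left out, the last holds). Time passes only in rows, so rows that do not move let the fingers close. It gives the time, the measured TCP pose, the force, the opening and the grip force at its end, in the units of the state.
- get_obs(): the state, without advancing time (a new reading comes with each control period).
- camera(name): name is "side" or "top" or "wrist"; returns a dict with "color" (384x512x3 uint8, red, green, blue), "fov_y" (degrees; the focal length in pixels is half the picture's height over the tangent of half this angle, whatever the lens; pixels are square), "cx", "cy" (the principal point, pixels), "rvec" (rotation vector, rad) and "tvec" (3), from world to camera coordinates, as OpenCV has them. Camera axes: x right, y down, z forward; pixel columns grow to the right and rows downward; lengths in m; the calibration is good to about 2 mm. A picture is of the moment at which its call begins. There is no depth.
- hand_in(): hands the job in; it is judged then, once.
The state is a dict: "clock": time; "joint_pos": joint angles; "joint_velocities": joint speeds; "tau": joint torques, N m; "position": TCP position; "ee_rot": TCP orientation; "ft_force": force on the tool from outside, world axes, zero at the start; "torque": the same for the moment, N m; "grip_width": opening from 0.0 (shut) to 1.0 (fully open); "grasp_force": force on a finger pad.
Only numpy, scipy, OpenCV 4.12 (cv2) and the standard library are available. Lean on these libraries where they do the work, as an engineer would, in place of code of your own. Each camera call takes 0.05 s, during which the arm holds its last target. There are 200 camera calls.

## Working session

There is one attempt and no reset: what is moved stays moved. The work goes in short steps, Python scripts to look and compute and a tool call to move; the robot and the scene stay as the last step left them, time stands still between calls to the robot, and variables do not carry over. Pictures are saved under pics/ and viewed, at most 14 in all, crops included, and the job is handed in when it is done.

Besides the shell and the picture viewer there is one more tool, called after "Call:" by a JSON object that holds its "name" and its "arguments", one argument or row to a line. apply_moves: Moves the arm, as the interface text tells. Its arguments: {"type":"object","properties":{"rows":{"type":"array","items":{"type":"object","properties":{"x":{"type":"number"},"y":{"type":"number"},"z":{"type":"number"},"ax":{"type":"number"},"ay":{"type":"number"},"az":{"type":"number"},"gripper":{"type":"number"}}}},"newtons":{"type":"number"}},"required":["rows"]}

```bash
ls; mkdir -p pics; python3 - <<'E'
from workcell import *
import cv2
o=get_obs()
for k,v in o.items(): print(k,v)
for n in ["top","side","wrist"]:
    c=camera(n); cv2.imwrite(f"pics/{n}0.png",c["color"][:,:,::-1]); print(n,{k:v for k,v in c.items() if k!="color"})
E
```

```text
pics
clock 0.0
joint_pos [-1.21057386  0.33288457 -0.06468445  1.46097479  0.02159361  1.3498933
 -0.08849598]
joint_velocities [-1.28593294e-04  1.38219846e-03 -6.21032918e-06 -9.65480193e-04
  2.50727884e-04  6.68563102e-04 -1.71963169e-03]
tau [ 8.17251166e-04 -6.25449228e+01  4.96007153e-02 -3.91618896e+01
  1.61573128e-02  9.83608566e-03  1.69323363e-05]
position [0.23333503 0.57940814 0.24149197]
ee_rot [ 1.90239779e-01  9.81737383e-01 -7.24716340e-04 -1.05985452e-04]
ft_force [ 0.21251448 -0.3105618  -0.20757644]
torque [ 0.07944324  0.01264651 -0.04446887]
grasp_force 0.0
grip_width 0.9989966780585999
top {'fov_y': 57.47181393707445, 'cx': 255.54171990780577, 'cy': 194.74688989395992, 'rvec': array([ 2.18016772, -2.13639539,  0.15131292]), 'tvec': array([-0.01061047,  0.55145214,  1.16743711])}
side {'fov_y': 55.662800951496195, 'cx': 247.80842752466012, 'cy': 192.33302932274705, 'rvec': array([ 0.45542672, -2.6568822 ,  1.30407516]), 'tvec': array([0.52062194, 0.18659963, 0.82499001])}
wrist {'fov_y': 63.91623972509102, 'cx': 255.17568714754324, 'cy': 186.871877978982, 'rvec': array([-2.41506703, -1.63010977, -0.21470719]), 'tvec': array([-0.62286845, -0.03362623,  0.37845351])}
```

```bash
python3 - <<'E'
import workcell
print([n for n in dir(workcell) if not n.startswith('__')], getattr(workcell,'tcp_to_tips',None))
import cv2,numpy as np
a=cv2.imread('pics/top0.png'); cv2.imwrite('pics/top0b.png',cv2.resize(a,(768,576),interpolation=cv2.INTER_CUBIC))
E
```

```text
['MotionError', 'camera', 'get_obs', 'hand_in', 'tcp_to_tips'] 0.011
```

View pics/top0b.png

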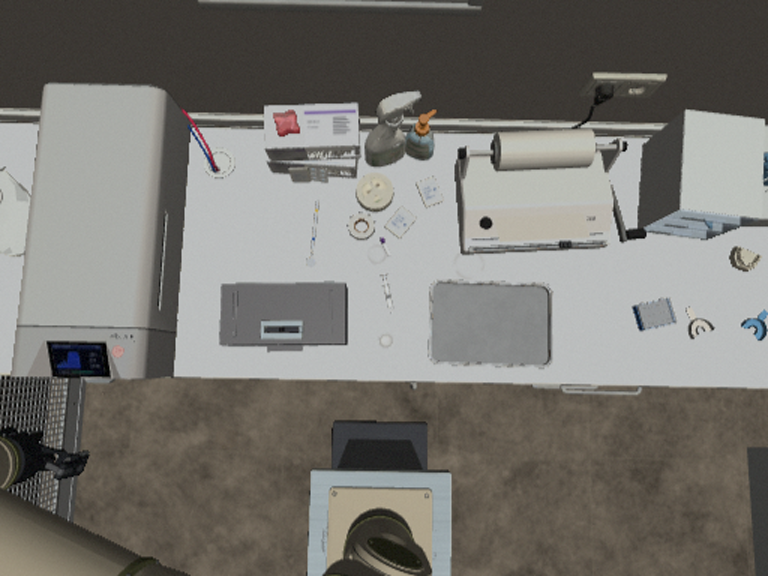

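View pics/side0.png

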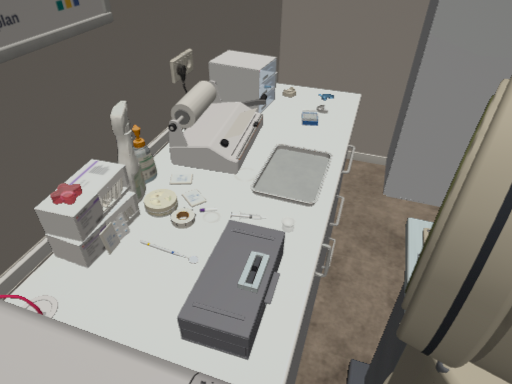

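```bash
cat > h.py <<'E'
import numpy as np,cv2
from workcell import *
from scipy.spatial.transform import Rotation as R
def K(c):
    f=192/np.tan(np.radians(c["fov_y"]/2)); return np.array([[f,0,c["cx"]],[0,f,c["cy"]],[0,0,1]])
def p2w(c,u,v,z):
    Rm=cv2.Rodrigues(c["rvec"])[0]; d=Rm.T@np.linalg.inv(K(c))@[u,v,1]; o=-Rm.T@c["tvec"]
    return o+d*(z-o[2])/d[2]
def w2p(c,P): return cv2.projectPoints(np.float64(P).reshape(-1,3),c["rvec"],c["tvec"],K(c),None)[0].reshape(-1,2)
def snap(n,f,box=None,s=1):
    c=camera(n); a=c["color"][:,:,::-1]
    if box: a=a[box[1]:box[3],box[0]:box[2]]
    cv2.imwrite(f"pics/{f}.png",cv2.resize(a,None,fx=s,fy=s,interpolation=cv2.INTER_CUBIC)); return c
def tcp():
    o=get_obs(); return np.array(o["position"]),R.from_quat(o["ee_rot"])
def delta(P,yaw=None):
    """tool-frame shift (mm) and turn (deg) to reach world P, pointing down with tool y at world angle yaw(deg, mod 180)"""
    p,r=tcp(); t=r.inv().apply(np.array(P)-p)*1000; out=[np.round(t,1)]
    if yaw is not None:
        best=None
        for k in (0,180):
            a=np.radians(yaw+k); y=np.array([np.cos(a),np.sin(a),0]); z=np.array([0,0,-1.]); x=np.cross(y,z)
            q=(r.inv()*R.from_matrix(np.c_[x,y,z])).as_rotvec(degrees=True)
            if best is None or np.linalg.norm(q)<np.linalg.norm(best): best=q
        out.append(np.round(best,1))
    return out
E
python3 - <<'E'
from h import *
c=snap("top","case_top",(140,180,300,245),5)
s=snap("side","case_side",(180,210,310,350),5)
for u,v,z,n in [(261,320,.088,'hous'),(302,320,.088,'h'),(302,339,.088,'h'),(261,339,.088,'h'),(220,282,.074,'c'),(347,282,.074,'c'),(347,346,.074,'c'),(220,346,.074,'c'),(429,281,.018,'t'),(551,281,.018,'t'),(551,367,.018,'t'),(429,367,.018,'t'),(386,340,.0,'dap'),(387,275,.01,'syr'),(390,310,.01,'syr'),(318,200,0,'mir'),(309,265,0,'mir'),(378,250,0,'vial')]:
    print(n,np.round(p2w(c,u/1.5,v/1.5,z),3))
p,r=tcp();print(p,r.as_matrix().round(2))
E
```

```text
hous [0.478 0.265 0.088]
h [0.48  0.176 0.088]
h [0.439 0.175 0.088]
h [0.437 0.263 0.088]
c [0.562 0.363 0.074]
c [0.568 0.082 0.074]
c [0.426 0.078 0.074]
c [0.421 0.355 0.074]
t [ 0.582 -0.106  0.018]
t [ 0.588 -0.391  0.018]
t [ 0.389 -0.387  0.018]
t [ 0.384 -0.107  0.018]
dap [ 0.444 -0.008  0.   ]
syr [ 0.596 -0.008  0.01 ]
syr [ 0.513 -0.016  0.01 ]
mir [0.777 0.162 0.   ]
mir [0.617 0.178 0.   ]
vial [ 0.657  0.015 -0.   ]
[0.23336626 0.57962664 0.24193389] [[-0.93  0.37 -0.  ]
 [ 0.37  0.93 -0.  ]
 [-0.   -0.   -1.  ]]
```

View pics/case_top.png

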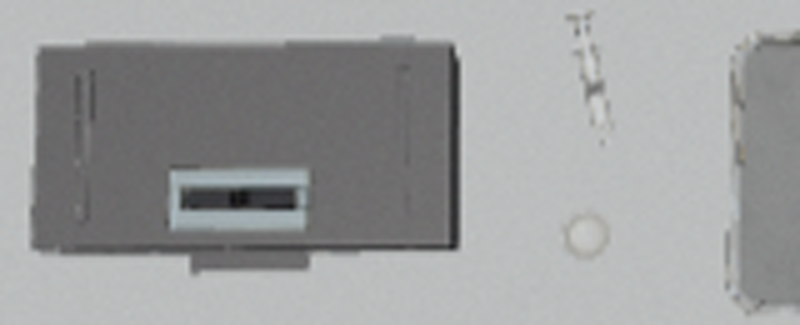

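View pics/wrist0.png

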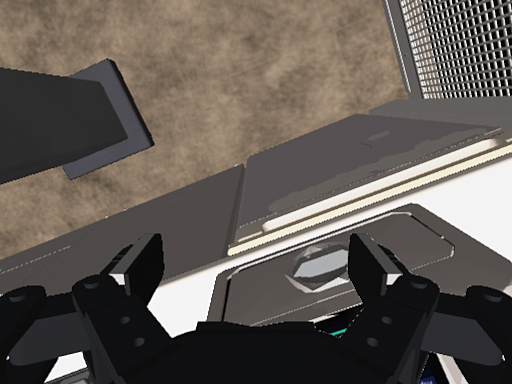

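```bash
python3 - <<'E'
from h import *
c=camera("top"); s=camera("side")
print('button',p2w(c,187.8,219.6,.092), w2p(s,p2w(c,187.8,219.6,.092)))
print('furn',p2w(c,175/1.5,378/1.5,0))
print('lip',p2w(c,140+190/5,180+270/5,.045),p2w(c,140+309/5,180+268/5,.045))
H=[(170,168),(308,168),(306,231),(168,231)]
for u,v in H: print(p2w(c,140+u/5,180+v/5,.088).round(4))
print(delta([.30,.42,.24],1.3))
E
```

```text
button [0.45843929 0.21880617 0.092     ] [[255.672568   265.64667209]]
furn [0.34695168 0.47564486 0.        ]
lip [0.41217899 0.25805231 0.045     ] [0.41508837 0.17843258 0.045     ]
[0.4773 0.2652 0.088 ]
[0.4791 0.1755 0.088 ]
[0.4382 0.1752 0.088 ]
[0.4364 0.2645 0.088 ]
[array([-121.4, -123.3,    2.2]), array([-0. ,  0. , 66.8])]
```

Call:
{"name": "apply_moves", "arguments": {
  "rows": [
    {"x": -24,"y": -25,"gripper": 1},
    {"x": -24,"y": -25,"gripper": 1},
    {"x": -24,"y": -25,"gripper": 1},
    {"x": -24,"y": -25,"gripper": 1},
    {"x": -24,"y": -25,"gripper": 1}
  ],
  "newtons": 40
}}

```text
invalid input at $.rows[0]: expected keys x, y, z, ax, ay, az, gripper
```

View pics/case_side.png

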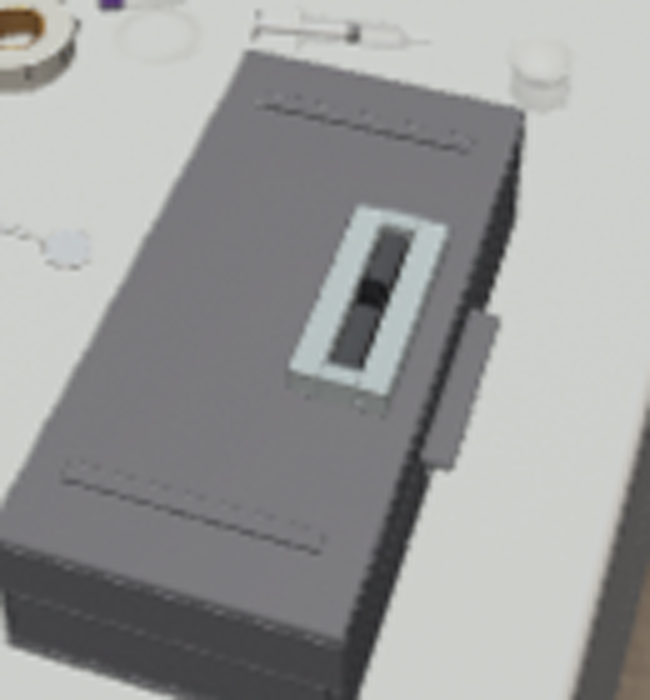

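Call:
{"name": "apply_moves", "arguments": {
  "rows": [
    {"x": -24,"y": -25,"z": 0,"ax": 0,"ay": 0,"az": 0,"gripper": 1},
    {"x": -24,"y": -25,"z": 0,"ax": 0,"ay": 0,"az": 0,"gripper": 1},
    {"x": -24,"y": -25,"z": 0,"ax": 0,"ay": 0,"az": 0,"gripper": 1},
    {"x": -24,"y": -25,"z": 0,"ax": 0,"ay": 0,"az": 0,"gripper": 1},
    {"x": -24,"y": -25,"z": 0,"ax": 0,"ay": 0,"az": 0,"gripper": 1}
  ],
  "newtons": 40
}}

```text
clock: 0.77
position: [0.2985, 0.4174, 0.2423]
ee_rot: [0.19, 0.982, 0.0, -0.0]
ft_force: [0.9, 0.5, 0.1]
grip_width: 0.304
grasp_force: 0.0
```

Call:
{"name": "apply_moves", "arguments": {
  "rows": [
    {"x": 0,"y": 0,"z": 0,"ax": 0,"ay": 0,"az": 6.7,"gripper": 1},
    {"x": 0,"y": 0,"z": 0,"ax": 0,"ay": 0,"az": 6.7,"gripper": 1},
    {"x": 0,"y": 0,"z": 0,"ax": 0,"ay": 0,"az": 6.7,"gripper": 1},
    {"x": 0,"y": 0,"z": 0,"ax": 0,"ay": 0,"az": 6.7,"gripper": 1},
    {"x": 0,"y": 0,"z": 0,"ax": 0,"ay": 0,"az": 6.7,"gripper": 1}
  ]
}}

```text
clock: 1.18
position: [0.2981, 0.4189, 0.2425]
ee_rot: [0.468, 0.884, 0.0, -0.0]
ft_force: [-0.4, -0.1, 0.0]
grip_width: -0.002
grasp_force: 0.0
```

Call:
{"name": "apply_moves", "arguments": {
  "rows": [
    {"x": 0,"y": 0,"z": 0,"ax": 0,"ay": 0,"az": 6.7,"gripper": 1},
    {"x": 0,"y": 0,"z": 0,"ax": 0,"ay": 0,"az": 6.7,"gripper": 1},
    {"x": 0,"y": 0,"z": 0,"ax": 0,"ay": 0,"az": 6.7,"gripper": 1},
    {"x": 0,"y": 0,"z": 0,"ax": 0,"ay": 0,"az": 6.7,"gripper": 1},
    {"x": 0,"y": 0,"z": 0,"ax": 0,"ay": 0,"az": 6.7,"gripper": 1}
  ]
}}

```text
clock: 1.6
position: [0.2981, 0.419, 0.2424]
ee_rot: [0.703, 0.712, 0.0, -0.0]
ft_force: [-0.2, 0.5, 0.4]
grip_width: 0.001
grasp_force: 0.0
```

```bash
python3 - <<'E'
from h import *
print(delta([.4585,.219,.17],1.3), tcp()[0], get_obs()["joint_pos"].round(2),get_obs()["grip_width"],get_obs()["clock"])
E
```

```text
[array([-202.1,  157.9,   72.4]), array([ 0. , -0. , -0.6])] [0.2980512  0.41900728 0.24239569] [-1.09  0.09  0.05  1.75 -0.    1.3  -1.02] 0.000837495763154942 1.6
```

Call:
{"name": "apply_moves", "arguments": {
  "rows": [
    {"x": -29,"y": 22.5,"z": 0,"ax": 0,"ay": 0,"az": 0,"gripper": 1},
    {"x": -29,"y": 22.5,"z": 0,"ax": 0,"ay": 0,"az": 0,"gripper": 1},
    {"x": -29,"y": 22.5,"z": 5,"ax": 0,"ay": 0,"az": 0,"gripper": 1},
    {"x": -29,"y": 22.5,"z": 15,"ax": 0,"ay": 0,"az": 0,"gripper": 1},
    {"x": -29,"y": 22.5,"z": 15,"ax": 0,"ay": 0,"az": 0,"gripper": 1}
  ]
}}

```text
clock: 2.02
position: [0.4144, 0.2749, 0.2077]
ee_rot: [0.7, 0.714, 0.001, -0.0]
ft_force: [0.3, 0.6, 0.4]
grip_width: 0.001
grasp_force: 0.0
```

Call:
{"name": "apply_moves", "arguments": {
  "rows": [
    {"x": -29,"y": 22.5,"z": 15,"ax": 0,"ay": 0,"az": 0,"gripper": 1},
    {"x": -28,"y": 23,"z": 15,"ax": 0,"ay": 0,"az": -0.6,"gripper": 1},
    {"x": 0,"y": 0,"z": 0,"ax": 0,"ay": 0,"az": 0,"gripper": 1},
    {"x": 0,"y": 0,"z": 0,"ax": 0,"ay": 0,"az": 0,"gripper": 1}
  ]
}}

```text
clock: 2.35
position: [0.4605, 0.2178, 0.1765]
ee_rot: [0.698, 0.716, -0.001, 0.0]
ft_force: [-0.4, 0.4, -0.5]
grip_width: 0.004
grasp_force: 0.0
```

```bash
python3 - <<'E'
from h import *
print(delta([.4585,.219,.11],1.3), tcp()[0], get_obs()["joint_pos"].round(2))
c=snap("wrist","w1"); p,r=tcp()
print(w2p(c,[p,p+r.apply([0,0,.011]),[.4585,.219,.093]]))
E
```

```text
[array([ 1.4, -1.9, 66.5]), array([-0.1,  0.1,  0.1])] [0.46050118 0.21775367 0.17651021] [-0.8   0.12  0.29  1.86 -0.04  1.16 -0.47]
[[255.18603788 244.01621669]
 [255.19481876 234.26233888]
 [253.35762016 193.69510283]]
```

View pics/w1.png

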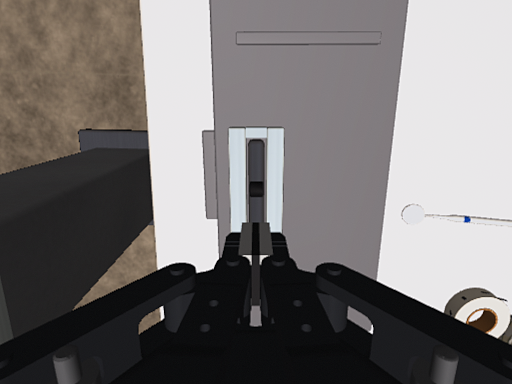

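```bash
python3 - <<'E'
from h import *
c=camera("wrist")
for u,v,z in [(256.5,188,.092),(229,127,.088),(284,127,.088),(203,131,.045),(203,218,.045),(207,0,.074),(217,260,.074),(256,139,.087)]: print(p2w(c,u,v,z).round(4))
E
```

```text
[0.4601 0.2249 0.092 ]
[0.4395 0.2679 0.088 ]
[0.4783 0.2689 0.088 ]
[0.414  0.2607 0.045 ]
[0.4126 0.1823 0.045 ]
[0.4231 0.3512 0.074 ]
[0.4287 0.156  0.074 ]
[0.4588 0.2598 0.087 ]
```

Call:
{"name": "apply_moves", "arguments": {
  "rows": [
    {"x": 4.7,"y": -1.5,"z": 30,"ax": 0,"ay": 0,"az": 0,"gripper": 1},
    {"x": 0,"y": 0,"z": 30,"ax": 0,"ay": 0,"az": 0,"gripper": 1},
    {"x": 0,"y": 0,"z": 10,"ax": 0,"ay": 0,"az": 0,"gripper": 1},
    {"x": 0,"y": 0,"z": 0,"ax": 0,"ay": 0,"az": 0,"gripper": 1},
    {"x": 0,"y": 0,"z": 0,"ax": 0,"ay": 0,"az": 0,"gripper": 1}
  ]
}}

```text
clock: 2.87
position: [0.4581, 0.2254, 0.1082]
ee_rot: [0.696, 0.718, 0.0, -0.0]
ft_force: [0.2, -0.2, 0.9]
grip_width: 0.003
grasp_force: 0.0
```

Call:
{"name": "apply_moves", "arguments": {
  "rows": [
    {"x": 0,"y": 0,"z": 1,"ax": 0,"ay": 0,"az": 0,"gripper": 1},
    {"x": 0,"y": 0,"z": 1,"ax": 0,"ay": 0,"az": 0,"gripper": 1},
    {"x": 0,"y": 0,"z": 1,"ax": 0,"ay": 0,"az": 0,"gripper": 1},
    {"x": 0,"y": 0,"z": 0,"ax": 0,"ay": 0,"az": 0,"gripper": 1}
  ]
}}

```text
clock: 3.2
position: [0.4584, 0.2248, 0.1049]
ee_rot: [0.697, 0.717, 0.001, 0.0]
ft_force: [-0.1, 0.7, -0.2]
grip_width: 0.002
grasp_force: 0.0
```

Call:
{"name": "apply_moves", "arguments": {
  "rows": [
    {"x": 0,"y": 0,"z": 1,"ax": 0,"ay": 0,"az": 0,"gripper": 1},
    {"x": 0,"y": 0,"z": 1,"ax": 0,"ay": 0,"az": 0,"gripper": 1},
    {"x": 0,"y": 0,"z": 0,"ax": 0,"ay": 0,"az": 0,"gripper": 1},
    {"x": 0,"y": 0,"z": 0,"ax": 0,"ay": 0,"az": 0,"gripper": 1}
  ]
}}

```text
clock: 3.53
position: [0.4584, 0.225, 0.1026]
ee_rot: [0.697, 0.717, 0.0, -0.0]
ft_force: [0.4, 1.7, 2.2]
grip_width: -0.005
grasp_force: 1.1
```

Call:
{"name": "apply_moves", "arguments": {
  "rows": [
    {"x": 0,"y": 0,"z": 1,"ax": 0,"ay": 0,"az": 0,"gripper": 1},
    {"x": 0,"y": 0,"z": 1,"ax": 0,"ay": 0,"az": 0,"gripper": 1},
    {"x": 0,"y": 0,"z": 0.5,"ax": 0,"ay": 0,"az": 0,"gripper": 1},
    {"x": 0,"y": 0,"z": 0,"ax": 0,"ay": 0,"az": 0,"gripper": 1}
  ]
}}

```text
clock: 3.87
position: [0.4583, 0.2249, 0.0999]
ee_rot: [0.697, 0.717, 0.0, -0.0]
ft_force: [1.7, 2.2, 3.0]
grip_width: 0.0
grasp_force: 1.6
```

Call:
{"name": "apply_moves", "arguments": {
  "rows": [
    {"x": 0,"y": 0,"z": -3,"ax": 0,"ay": 0,"az": 0,"gripper": 1},
    {"x": 0,"y": 0,"z": -5,"ax": 0,"ay": 0,"az": 0,"gripper": 1},
    {"x": 0,"y": 0,"z": -12,"ax": 0,"ay": 0,"az": 0,"gripper": 0.55},
    {"x": 0,"y": 0,"z": -15,"ax": 0,"ay": 0,"az": 0,"gripper": 0.55},
    {"x": 0,"y": 0,"z": -15,"ax": 0,"ay": 0,"az": 0,"gripper": 0.55}
  ]
}}

```text
clock: 4.28
position: [0.4576, 0.2237, 0.1501]
ee_rot: [0.697, 0.717, -0.001, -0.0]
ft_force: [0.7, 0.7, -0.0]
grip_width: 0.417
grasp_force: 0.0
```

```bash
python3 - <<'E'
from h import *
c=snap("wrist","w2"); p,r=tcp(); print(p,get_obs()["grip_width"]); print(w2p(c,[[.459,.2235,.107],[.459,.2235,.093]]))
E
```

```text
[0.45902447 0.22448296 0.15317497] 0.45403966928730927
[[258.59017866 215.25476211]
 [258.39094949 207.63194123]]
```

View pics/w2.png

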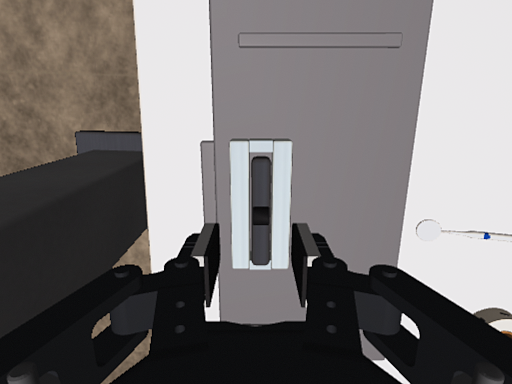

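```bash
python3 - <<'E'
from h import *
c=snap("wrist","w3",(220,130,300,280),4)
s=snap("side","s3",(225,240,285,300),8)
import cv2
a=cv2.imread('pics/w3.png');b=cv2.imread('pics/s3.png');h=600;cv2.imwrite('pics/c3.png',np.hstack([a[:480],b[:480]]))
for z in(.087,.101): print(w2p(c,[[.459,.2235+.036,z],[.459,.2235-.036,z]]),w2p(s,[[.459,.2235+.036,z],[.459,.2235-.036,z]]))
E
```

```text
[[257.37263198 151.4359598 ]
 [254.37039034 252.90213728]] [[248.65648932 282.72279709]
 [260.16520581 256.18109946]]
[[257.58038509 154.91543024]
 [254.35991412 262.79086119]] [[248.67967997 278.00688203]
 [260.31935008 251.50018426]]
```

View pics/c3.png

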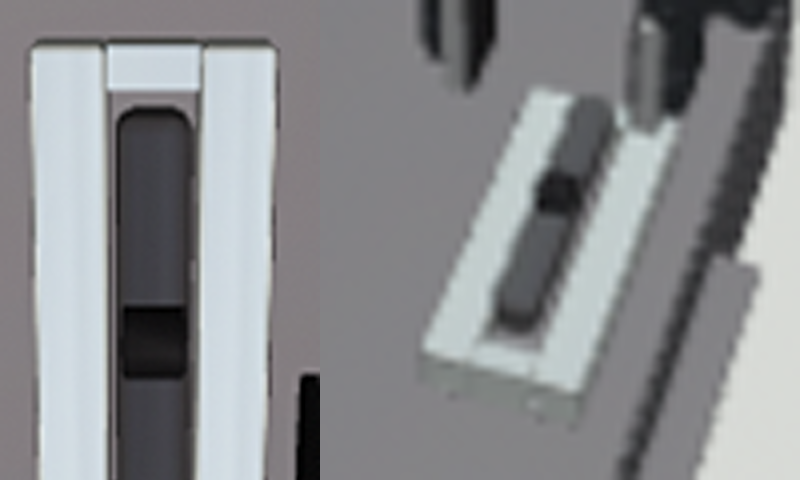

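Call:
{"name": "apply_moves", "arguments": {
  "rows": [
    {"x": -1.5,"y": 0.5,"z": 25,"ax": 0,"ay": 0,"az": 0,"gripper": 0.65},
    {"x": 0,"y": 0,"z": 20,"ax": 0,"ay": 0,"az": 0,"gripper": 0.65},
    {"x": 0,"y": 0,"z": 6.5,"ax": 0,"ay": 0,"az": 0,"gripper": 0.65},
    {"x": 0,"y": 0,"z": 0,"ax": 0,"ay": 0,"az": 0,"gripper": 0.65},
    {"x": 0,"y": 0,"z": 0,"ax": 0,"ay": 0,"az": 0,"gripper": 0.65}
  ]
}}

```text
clock: 4.85
position: [0.4586, 0.2227, 0.0986]
ee_rot: [0.697, 0.717, -0.0, -0.0]
ft_force: [-2.5, -1.7, 10.8]
grip_width: 0.351
grasp_force: 5.0
```

Call:
{"name": "apply_moves", "arguments": {
  "rows": [
    {"x": 0,"y": 0,"z": 0,"ax": 0,"ay": 0,"az": 0,"gripper": 1},
    {"x": 0,"y": 0,"z": 0,"ax": 0,"ay": 0,"az": 0,"gripper": 1},
    {"x": 0,"y": 0,"z": 0,"ax": 0,"ay": 0,"az": 0,"gripper": 1},
    {"x": 0,"y": 0,"z": 0,"ax": 0,"ay": 0,"az": 0,"gripper": 1},
    {"x": 0,"y": 0,"z": 0,"ax": 0,"ay": 0,"az": 0,"gripper": 1}
  ],
  "newtons": 25
}}

```text
clock: 5.27
position: [0.4607, 0.2232, 0.0994]
ee_rot: [0.697, 0.717, 0.002, 0.001]
ft_force: [4.9, -0.7, 8.9]
grip_width: 0.132
grasp_force: 36.6
```

Call:
{"name": "apply_moves", "arguments": {
  "rows": [
    {"x": 0,"y": 0,"z": -2,"ax": 0,"ay": 0,"az": 0,"gripper": 1},
    {"x": 0,"y": 0,"z": 0,"ax": 0,"ay": 0,"az": 0,"gripper": 1},
    {"x": 0,"y": 0,"z": 0,"ax": 0,"ay": 0,"az": 5,"gripper": 1},
    {"x": 0,"y": 0,"z": 0,"ax": 0,"ay": 0,"az": 5,"gripper": 1},
    {"x": 0,"y": 0,"z": 0,"ax": 0,"ay": 0,"az": 0,"gripper": 1}
  ]
}}

```text
clock: 5.68
position: [0.4606, 0.2232, 0.0998]
ee_rot: [0.759, 0.652, 0.002, 0.001]
ft_force: [14.3, 4.4, -12.6]
grip_width: 0.131
grasp_force: 30.2
```

Call:
{"name": "apply_moves", "arguments": {
  "rows": [
    {"x": 0,"y": 0,"z": 0,"ax": 0,"ay": 0,"az": 5,"gripper": 1},
    {"x": 0,"y": 0,"z": 0,"ax": 0,"ay": 0,"az": 5,"gripper": 1},
    {"x": 0,"y": 0,"z": 0,"ax": 0,"ay": 0,"az": 5,"gripper": 1},
    {"x": 0,"y": 0,"z": 0,"ax": 0,"ay": 0,"az": 5,"gripper": 1},
    {"x": 0,"y": 0,"z": 0,"ax": 0,"ay": 0,"az": 0,"gripper": 1}
  ]
}}

```text
clock: 6.1
position: [0.4609, 0.223, 0.0998]
ee_rot: [0.86, 0.51, 0.002, 0.001]
ft_force: [14.7, 3.5, -13.0]
grip_width: 0.137
grasp_force: 11.6
```

Call:
{"name": "apply_moves", "arguments": {
  "rows": [
    {"x": 0.7,"y": 1.3,"z": 1,"ax": 0,"ay": 0,"az": 5,"gripper": 1},
    {"x": 0,"y": 0,"z": 0,"ax": 0,"ay": 0,"az": 5,"gripper": 1},
    {"x": 0,"y": 0,"z": 0,"ax": 0,"ay": 0,"az": 5,"gripper": 1},
    {"x": 0,"y": 0,"z": 0,"ax": 0,"ay": 0,"az": 5,"gripper": 1},
    {"x": 0,"y": 0,"z": 0,"ax": 0,"ay": 0,"az": 5,"gripper": 1}
  ]
}}

```text
clock: 6.52
position: [0.4612, 0.2229, 0.0995]
ee_rot: [0.95, 0.312, 0.001, 0.0]
ft_force: [5.8, 0.1, 0.9]
grip_width: 0.13
grasp_force: 29.0
```

Call:
{"name": "apply_moves", "arguments": {
  "rows": [
    {"x": 0,"y": 0,"z": 0,"ax": 0,"ay": 0,"az": 6,"gripper": 1},
    {"x": 0,"y": 0,"z": 0,"ax": 0,"ay": 0,"az": 6,"gripper": 1},
    {"x": 0,"y": 0,"z": 0,"ax": 0,"ay": 0,"az": 6,"gripper": 1},
    {"x": 0,"y": 0,"z": 0,"ax": 0,"ay": 0,"az": 6,"gripper": 1},
    {"x": 0,"y": 0,"z": 0,"ax": 0,"ay": 0,"az": 6,"gripper": 1}
  ]
}}

```text
clock: 6.93
position: [0.4614, 0.2226, 0.0995]
ee_rot: [0.998, 0.055, 0.001, 0.0]
ft_force: [6.0, -0.8, 0.8]
grip_width: 0.137
grasp_force: 28.8
```

Call:
{"name": "apply_moves", "arguments": {
  "rows": [
    {"x": 0,"y": 0,"z": 0,"ax": 0,"ay": 0,"az": 3,"gripper": 1},
    {"x": 0,"y": 0,"z": 0,"ax": 0,"ay": 0,"az": 2,"gripper": 1},
    {"x": 0,"y": 0,"z": 0,"ax": 0,"ay": 0,"az": 0,"gripper": 1}
  ]
}}

```text
clock: 7.18
position: [0.4614, 0.2226, 0.0994]
ee_rot: [1.0, 0.013, 0.001, 0.0]
ft_force: [5.8, -0.4, 1.5]
grip_width: 0.129
grasp_force: 28.8
```

```bash
python3 - <<'E'
from h import *
o=get_obs(); p,r=tcp(); print(p,r.as_matrix().round(2),o["joint_pos"].round(2),o["torque"].round(2),o["ft_force"].round(1))
E
```

```text
[0.46137375 0.22259324 0.09943769] [[ 1.    0.03  0.  ]
 [ 0.03 -1.   -0.  ]
 [ 0.    0.   -1.  ]] [-0.96  0.23  0.47  1.94 -0.12  1.   -1.98] [-0.11 -1.21  0.03] [ 5.8 -0.4  1.5]
```

Call:
{"name": "apply_moves", "arguments": {
  "rows": [
    {"x": 0,"y": 0,"z": 0,"ax": 0,"ay": 0,"az": 0,"gripper": 0.65},
    {"x": 0,"y": 0,"z": 0,"ax": 0,"ay": 0,"az": 0,"gripper": 0.65},
    {"x": 0,"y": 0,"z": 0,"ax": 0,"ay": 0,"az": 0,"gripper": 0.65},
    {"x": 0,"y": 0,"z": -20,"ax": 0,"ay": 0,"az": 0,"gripper": 0.65},
    {"x": 0,"y": 0,"z": -40,"ax": 0,"ay": 0,"az": 0,"gripper": 0.65}
  ]
}}

```text
clock: 7.6
position: [0.4573, 0.2217, 0.1558]
ee_rot: [1.0, 0.015, -0.004, 0.003]
ft_force: [0.3, 0.4, -0.5]
grip_width: 0.352
grasp_force: 0.0
```

Call:
{"name": "apply_moves", "arguments": {
  "rows": [
    {"x": -25,"y": 0,"z": -20,"ax": 0,"ay": 0,"az": 0,"gripper": 1},
    {"x": -30,"y": 0,"z": 0,"ax": 0,"ay": 0,"az": 0,"gripper": 1},
    {"x": 0,"y": 0,"z": 0,"ax": 0,"ay": 0,"az": -6,"gripper": 1},
    {"x": 0,"y": 0,"z": 0,"ax": 0,"ay": 0,"az": -6,"gripper": 1},
    {"x": 0,"y": 0,"z": 0,"ax": 0,"ay": 0,"az": -6,"gripper": 1}
  ]
}}

```text
clock: 8.02
position: [0.4044, 0.2216, 0.1793]
ee_rot: [0.985, 0.174, -0.0, -0.0]
ft_force: [-0.0, -0.6, -0.1]
grip_width: -0.002
grasp_force: 0.0
```

Call:
{"name": "apply_moves", "arguments": {
  "rows": [
    {"x": 0,"y": 0,"z": 0,"ax": 0,"ay": 0,"az": -6,"gripper": 1},
    {"x": 0,"y": 0,"z": 0,"ax": 0,"ay": 0,"az": -6,"gripper": 1},
    {"x": 0,"y": 0,"z": 0,"ax": 0,"ay": 0,"az": -6,"gripper": 1},
    {"x": 0,"y": 0,"z": 0,"ax": 0,"ay": 0,"az": -6,"gripper": 1},
    {"x": 0,"y": 0,"z": 0,"ax": 0,"ay": 0,"az": -6,"gripper": 1}
  ]
}}

```text
clock: 8.43
position: [0.4047, 0.2213, 0.1789]
ee_rot: [0.906, 0.422, -0.001, 0.0]
ft_force: [0.5, -0.4, 0.2]
grip_width: 0.002
grasp_force: 0.0
```

Call:
{"name": "apply_moves", "arguments": {
  "rows": [
    {"x": 0,"y": 0,"z": 0,"ax": 0,"ay": 0,"az": -6,"gripper": 1},
    {"x": 0,"y": 0,"z": 0,"ax": 0,"ay": 0,"az": -6,"gripper": 1},
    {"x": 0,"y": 0,"z": 0,"ax": -6,"ay": 0,"az": 0,"gripper": 1},
    {"x": 0,"y": 0,"z": 0,"ax": -6,"ay": 0,"az": 0,"gripper": 1},
    {"x": 0,"y": 0,"z": 0,"ax": -6,"ay": 0,"az": 0,"gripper": 1}
  ]
}}

```text
clock: 8.85
position: [0.4056, 0.2216, 0.1798]
ee_rot: [0.848, 0.506, 0.082, 0.136]
ft_force: [0.3, -0.2, -0.4]
grip_width: 0.003
grasp_force: 0.0
```

Call:
{"name": "apply_moves", "arguments": {
  "rows": [
    {"x": 0,"y": 0,"z": 0,"ax": -6,"ay": 0,"az": 0,"gripper": 1},
    {"x": 0,"y": 0,"z": 0,"ax": -6,"ay": 0,"az": 0,"gripper": 1},
    {"x": 0,"y": 0,"z": 0,"ax": -6,"ay": 0,"az": 0,"gripper": 1},
    {"x": 0,"y": 0,"z": 0,"ax": -2,"ay": 0,"az": 0,"gripper": 1},
    {"x": 0,"y": 0,"z": 0,"ax": 0,"ay": 0,"az": 0,"gripper": 1}
  ]
}}

```text
clock: 9.27
position: [0.4037, 0.2219, 0.1781]
ee_rot: [0.81, 0.486, 0.167, 0.281]
ft_force: [-0.5, 0.1, -0.1]
grip_width: -0.004
grasp_force: 0.0
```

```bash
python3 - <<'E'
from h import *
o=get_obs(); p,r=tcp(); print(p,r.as_matrix().round(2),o["joint_pos"].round(2))
s=snap("side","s4",(150,190,310,310),5)
for z in (.03,.035,.04,.045,.05): print(z,p2w(s,279.4,273.6,z).round(4),p2w(s,271,303.4,z).round(4))
E
```

```text
[0.40369602 0.2219326  0.17807139] [[ 0.47  0.69  0.54]
 [ 0.88 -0.37 -0.29]
 [-0.    0.62 -0.79]] [-1.21 -0.06  0.13  2.21  0.76  1.13 -1.95]
0.03 [0.419  0.1716 0.03  ] [0.4146 0.2504 0.03  ]
0.035 [0.4181 0.1757 0.035 ] [0.4138 0.2538 0.035 ]
0.04 [0.4173 0.1798 0.04  ] [0.413  0.2573 0.04  ]
0.045 [0.4164 0.1839 0.045 ] [0.4122 0.2607 0.045 ]
0.05 [0.4156 0.188  0.05  ] [0.4113 0.2642 0.05  ]
```

View pics/s4.png

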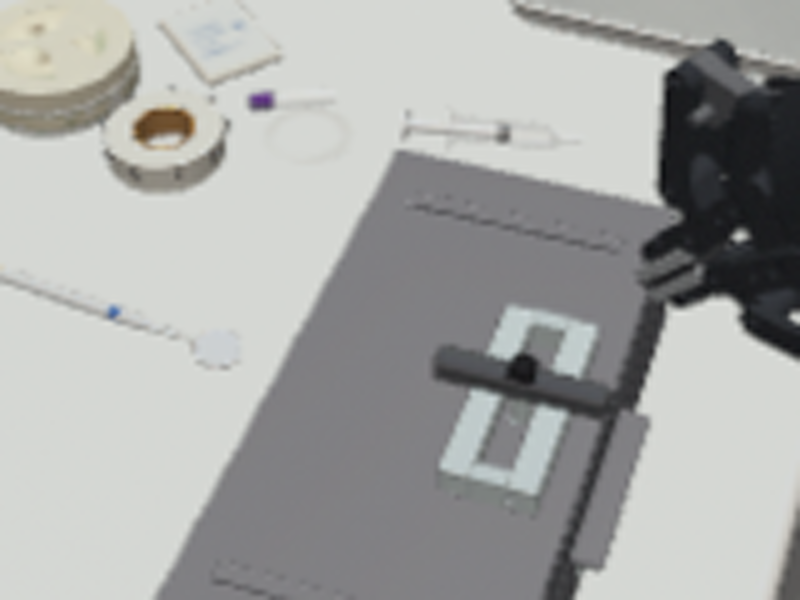

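```bash
cat >> h.py <<'E'
def shifts(*W):
    """tool-frame shift (mm) per world shift (m) for the present orientation"""
    r=tcp()[1]; return [np.round(r.inv().apply(w)*1000,1).tolist() for w in W]
E
python3 - <<'E'
from h import *
p=tcp()[0]; A=np.array([.369,.2487,.0336])
print(shifts([A[0]-p[0],A[1]-p[1],0],[0,0,(A[2]-p[2])/4],[.0396/2,-.0212/2,0],[0,0,.01],[.01,0,0]))
E
```

```text
[[7.1, -34.6, -27.0], [0.1, -22.3, 28.6], [0.0, 17.7, 13.8], [-0.0, 6.2, -7.9], [4.7, 7.0, 5.4]]
```

Call:
{"name": "apply_moves", "arguments": {
  "rows": [
    {"x": 3.5,"y": -17.3,"z": -13.5,"ax": 0,"ay": 0,"az": 0,"gripper": 1},
    {"x": 3.6,"y": -17.3,"z": -13.5,"ax": 0,"ay": 0,"az": 0,"gripper": 1},
    {"x": 0,"y": -22.3,"z": 28.6,"ax": 0,"ay": 0,"az": 0,"gripper": 1},
    {"x": 0,"y": -22.3,"z": 28.6,"ax": 0,"ay": 0,"az": 0,"gripper": 1},
    {"x": 0,"y": -11,"z": 14,"ax": 0,"ay": 0,"az": 0,"gripper": 1}
  ]
}}

```text
clock: 9.73
position: [0.3696, 0.2474, 0.0863]
ee_rot: [0.812, 0.484, 0.165, 0.279]
ft_force: [0.1, -0.9, 0.1]
grip_width: 0.0
grasp_force: 0.0
```

```bash
python3 - <<'E'
from h import *
p=tcp()[0];o=get_obs(); A=np.array([.369,.2487,.0336]); F=np.array([.4086,.2275,.0336]); print(p,o["joint_pos"].round(2),o["ft_force"].round(1),shifts(A-p,F-A))
E
```

```text
[0.36956251 0.2474004  0.08631317] [-1.26  0.12  0.09  2.27  0.79  1.01 -2.2 ] [ 0.1 -0.9  0.1] [[1.0, -33.2, 40.9], [0.2, 35.5, 27.6]]
```

Call:
{"name": "apply_moves", "arguments": {
  "rows": [
    {"x": 0,"y": -16.5,"z": 20.5,"ax": 0,"ay": 0,"az": 0,"gripper": 1},
    {"x": 0,"y": -16.5,"z": 20.5,"ax": 0,"ay": 0,"az": 0,"gripper": 1},
    {"x": 0,"y": 0,"z": 0,"ax": 0,"ay": 0,"az": 0,"gripper": 1},
    {"x": 0,"y": 0,"z": 0,"ax": 0,"ay": 0,"az": 0,"gripper": 1}
  ]
}}

```text
clock: 10.07
position: [0.3697, 0.248, 0.0363]
ee_rot: [0.812, 0.484, 0.166, 0.28]
ft_force: [0.1, 0.9, 0.4]
grip_width: -0.001
grasp_force: 0.0
```

```bash
python3 - <<'E'
from h import *
p=tcp()[0];o=get_obs(); F=np.array([.4086,.2275,.0336]); print(p,o["joint_pos"].round(2),o["ft_force"].round(1),shifts(F-p))
E
```

```text
[0.36966376 0.24795783 0.03633383] [-1.27  0.23  0.09  2.28  0.85  0.92 -2.31] [0.1 0.9 0.4] [[0.6, 33.0, 29.2]]
```

Call:
{"name": "apply_moves", "arguments": {
  "rows": [
    {"x": 0,"y": 12,"z": 10,"ax": 0,"ay": 0,"az": 0,"gripper": 1},
    {"x": 0,"y": 12,"z": 10,"ax": 0,"ay": 0,"az": 0,"gripper": 1},
    {"x": 0,"y": 9,"z": 9,"ax": 0,"ay": 0,"az": 0,"gripper": 1},
    {"x": 0,"y": 0,"z": 0,"ax": 0,"ay": 0,"az": 0,"gripper": 1},
    {"x": 0,"y": 0,"z": 0,"ax": 0,"ay": 0,"az": 0,"gripper": 1}
  ]
}}

```text
clock: 10.48
position: [0.4069, 0.2285, 0.0334]
ee_rot: [0.812, 0.485, 0.166, 0.278]
ft_force: [-14.2, 3.0, -5.4]
grip_width: 0.001
grasp_force: 7.7
```

```bash
python3 - <<'E'
from h import *
o=get_obs(); print(o["position"],o["ft_force"].round(1),o["joint_pos"].round(2))
s=snap("side","s5",(220,230,320,320),7)
E
```

```text
[0.40685268 0.22845976 0.03340126] [-14.2   3.   -5.4] [-1.21  0.24  0.14  2.28  0.9   0.85 -2.26]
```

View pics/s5.png

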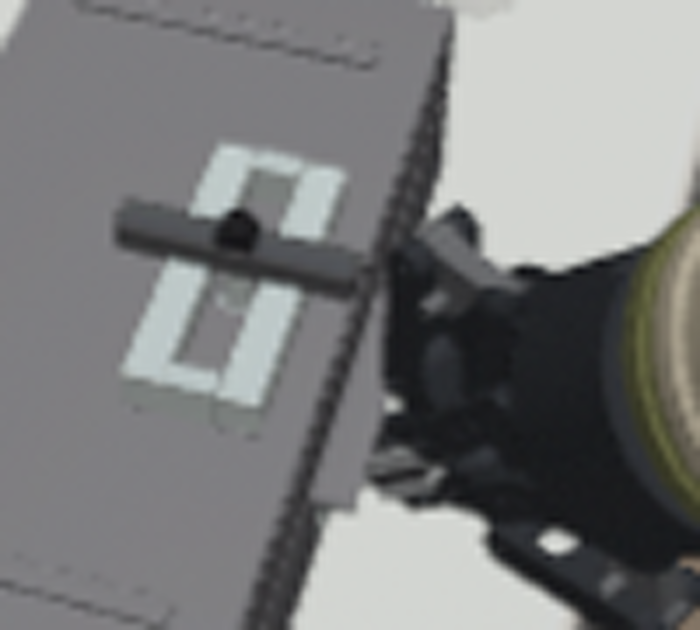

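```bash
python3 - <<'E'
from h import *
s=camera("side"); p,r=tcp()
Q=[p+r.apply([x,y,.011]) for x in(-.011,.011) for y in (-.005,.005)]
print(np.round(Q,4),(w2p(s,Q)-[220,230])*7,(w2p(s,[[.4125,.262,.04],[.4165,.182,.04],[.4125,.262,.045]])-[220,230])*7)
E
```

```text
[[0.4041 0.2175 0.0216]
 [0.411  0.2137 0.0277]
 [0.4145 0.2369 0.0216]
 [0.4215 0.2331 0.0278]] [[421.42108457 451.7909114 ]
 [403.30145011 422.57276715]
 [369.27530206 493.97122165]
 [350.93117124 464.24284458]] [[353.82188619 527.84099155]
 [416.36608847 311.18947579]
 [354.53862754 517.07153806]]
```

```bash
python3 - <<'E'
from h import *
e=lambda t:np.array([-.150*np.cos(t),-.026*.150*np.cos(t)*0,.150*np.sin(t)])
T=[0,.1,.2,.3,.4,.5,.6,.7,.8,.9,1.0,1.1,1.2,1.3,1.4,1.5]
for a,b in zip(T,T[1:]): print(b,shifts(e(b)-e(a)))
E
```

```text
0.1 [[0.4, 9.7, -11.4]]
0.2 [[1.1, 10.6, -10.5]]
0.3 [[1.8, 11.5, -9.5]]
0.4 [[2.5, 12.2, -8.4]]
0.5 [[3.1, 12.8, -7.2]]
0.6 [[3.7, 13.3, -5.9]]
0.7 [[4.3, 13.6, -4.5]]
0.8 [[4.9, 13.8, -3.2]]
0.9 [[5.4, 13.9, -1.7]]
1.0 [[5.8, 13.8, -0.3]]
1.1 [[6.2, 13.6, 1.1]]
1.2 [[6.5, 13.3, 2.5]]
1.3 [[6.8, 12.8, 3.9]]
1.4 [[6.9, 12.2, 5.3]]
1.5 [[7.1, 11.5, 6.6]]
```

Call:
{"name": "apply_moves", "arguments": {
  "rows": [
    {"x": -0.7,"y": 2.1,"z": -4.8,"ax": 0,"ay": 0,"az": 0,"gripper": 1},
    {"x": 0,"y": 3.1,"z": -4,"ax": 0,"ay": 0,"az": 0,"gripper": 1},
    {"x": 0,"y": 3.1,"z": -4,"ax": 0,"ay": 0,"az": 0,"gripper": 1},
    {"x": 0,"y": 3.1,"z": -4,"ax": 0,"ay": 0,"az": 0,"gripper": 1}
  ]
}}

```text
clock: 10.92
position: [0.407, 0.2277, 0.0549]
ee_rot: [0.812, 0.484, 0.167, 0.279]
ft_force: [-1.4, 0.9, -4.7]
grip_width: -0.001
grasp_force: 2.1
```

Call:
{"name": "apply_moves", "arguments": {
  "rows": [
    {"x": 1.1,"y": 10.6,"z": -10.5,"ax": 0,"ay": 0,"az": 0,"gripper": 1},
    {"x": 1.8,"y": 11.5,"z": -9.5,"ax": 0,"ay": 0,"az": 0,"gripper": 1},
    {"x": 2.5,"y": 12.2,"z": -8.4,"ax": 0,"ay": 0,"az": 0,"gripper": 1},
    {"x": 0,"y": 0,"z": 0,"ax": 0,"ay": 0,"az": 0,"gripper": 1}
  ]
}}

```text
clock: 11.25
position: [0.419, 0.2281, 0.1002]
ee_rot: [0.813, 0.483, 0.168, 0.279]
ft_force: [-4.6, -1.8, -2.1]
grip_width: -0.002
grasp_force: 2.7
```

Call:
{"name": "apply_moves", "arguments": {
  "rows": [
    {"x": 3.1,"y": 12.8,"z": -7.2,"ax": 0,"ay": 0,"az": 0,"gripper": 1},
    {"x": 3.7,"y": 13.3,"z": -5.9,"ax": 0,"ay": 0,"az": 0,"gripper": 1},
    {"x": 4.3,"y": 13.6,"z": -4.5,"ax": 0,"ay": 0,"az": 0,"gripper": 1},
    {"x": 0,"y": 0,"z": 0,"ax": 0,"ay": 0,"az": 0,"gripper": 1}
  ]
}}

```text
clock: 11.58
position: [0.4425, 0.2283, 0.1378]
ee_rot: [0.813, 0.483, 0.168, 0.279]
ft_force: [-1.9, 0.9, -1.7]
grip_width: -0.006
grasp_force: 1.2
```

```bash
python3 - <<'E'
from h import *
o=get_obs(); print(o["position"],o["ft_force"].round(1),o["joint_pos"].round(2))
s=snap("side","s6",(120,150,340,315),3.6)
E
```

```text
[0.44252101 0.22833307 0.1377884 ] [-1.9  0.9 -1.7] [-1.16  0.07  0.17  2.18  0.8   1.   -1.98]
```

View pics/s6.png

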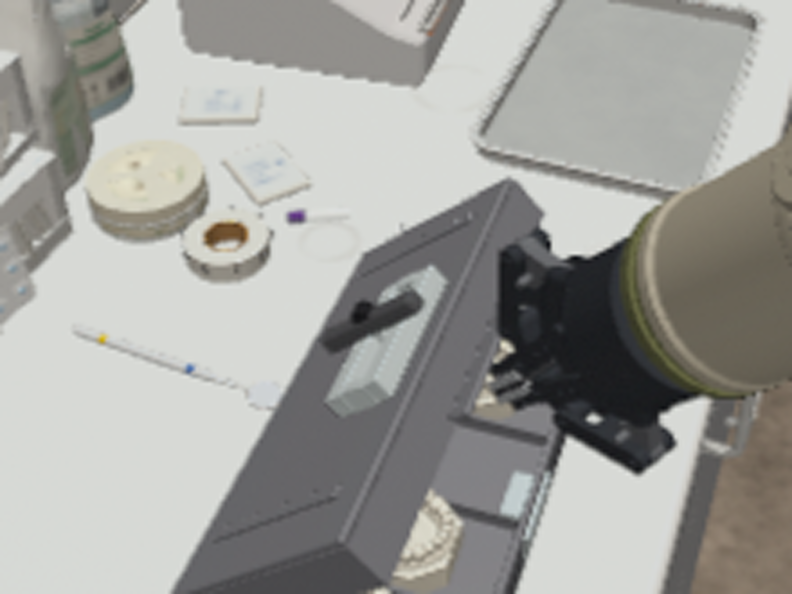

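Call:
{"name": "apply_moves", "arguments": {
  "rows": [
    {"x": 4.9,"y": 13.8,"z": -3.2,"ax": 0,"ay": 0,"az": 0,"gripper": 1},
    {"x": 5.4,"y": 13.9,"z": -1.7,"ax": 0,"ay": 0,"az": 0,"gripper": 1},
    {"x": 5.8,"y": 13.8,"z": -0.3,"ax": 0,"ay": 0,"az": 0,"gripper": 1},
    {"x": 6.2,"y": 13.6,"z": 1.1,"ax": 0,"ay": 0,"az": 0,"gripper": 1}
  ]
}}

```text
clock: 11.97
position: [0.4871, 0.2286, 0.1726]
ee_rot: [0.812, 0.485, 0.167, 0.28]
ft_force: [-0.2, 0.5, -0.9]
grip_width: 0.003
grasp_force: 0.4
```

Call:
{"name": "apply_moves", "arguments": {
  "rows": [
    {"x": 6.5,"y": 13.3,"z": 2.5,"ax": 0,"ay": 0,"az": 0,"gripper": 1},
    {"x": 6.8,"y": 12.8,"z": 3.9,"ax": 0,"ay": 0,"az": 0,"gripper": 1},
    {"x": 6.9,"y": 12.2,"z": 5.3,"ax": 0,"ay": 0,"az": 0,"gripper": 1},
    {"x": 7.1,"y": 11.5,"z": 6.6,"ax": 0,"ay": 0,"az": 0,"gripper": 1},
    {"x": 0,"y": 0,"z": 0,"ax": 0,"ay": 0,"az": 0,"gripper": 1}
  ]
}}

```text
clock: 12.38
position: [0.5464, 0.2278, 0.1891]
ee_rot: [0.812, 0.484, 0.167, 0.28]
ft_force: [-0.7, -1.2, -0.8]
grip_width: 0.002
grasp_force: 0.0
```

```bash
python3 - <<'E'
from h import *
o=get_obs(); p=o["position"]; print(p,o["ft_force"].round(1),o["joint_pos"].round(2)); print(shifts([0,0,.02],[-.01,0,0],[.01,0,0]))
E
```

```text
[0.54636148 0.22782562 0.18905093] [-0.7 -1.2 -0.8] [-1.06  0.15  0.26  1.97  0.75  0.98 -1.72]
[[0.0, 12.3, -15.7], [-4.8, -6.9, -5.4], [4.8, 6.9, 5.4]]
```

Call:
{"name": "apply_moves", "arguments": {
  "rows": [
    {"x": -14.4,"y": -20.7,"z": -16.2,"ax": 0,"ay": 0,"az": 0,"gripper": 1},
    {"x": -14.4,"y": -20.7,"z": -16.2,"ax": 0,"ay": 0,"az": 0,"gripper": 1},
    {"x": -14.4,"y": -8.4,"z": -32,"ax": 6,"ay": 0,"az": 0,"gripper": 1},
    {"x": -10,"y": 0,"z": -30,"ax": 6,"ay": 0,"az": 0,"gripper": 0.5},
    {"x": 0,"y": 0,"z": 0,"ax": 7,"ay": 0,"az": 0,"gripper": 0}
  ]
}}

```text
clock: 12.8
position: [0.4325, 0.2302, 0.2381]
ee_rot: [0.846, 0.509, 0.086, 0.138]
ft_force: [0.8, 0.8, -0.7]
grip_width: 0.27
grasp_force: 0.0
```

Call:
{"name": "apply_moves", "arguments": {
  "rows": [
    {"x": 0,"y": 0,"z": 0,"ax": 7,"ay": 0,"az": 0,"gripper": 0},
    {"x": 0,"y": 0,"z": 0,"ax": 7,"ay": 0,"az": 0,"gripper": 0},
    {"x": 0,"y": 0,"z": 0,"ax": 5,"ay": 0,"az": 0,"gripper": 0},
    {"x": 0,"y": 0,"z": 0,"ax": 0,"ay": 0,"az": 0,"gripper": 0}
  ]
}}

```text
clock: 13.13
position: [0.4373, 0.2246, 0.2343]
ee_rot: [0.86, 0.51, -0.001, -0.001]
ft_force: [-0.2, -1.1, 0.9]
grip_width: 0.842
grasp_force: 0.0
```

```bash
python3 - <<'E'
from h import *
print(delta([.44,.09,.25],0)); o=get_obs(); print(o["position"],o["joint_pos"].round(2))
E
```

```text
[array([-116.8,   66.9,  -15.8]), array([ -0.2,   0. , -28.7])]
[0.43726923 0.22458753 0.23430402] [-0.99  0.03  0.43  1.83 -0.02  1.28 -1.05]
```

Call:
{"name": "apply_moves", "arguments": {
  "rows": [
    {"x": -30,"y": 17,"z": -10,"ax": 0,"ay": 0,"az": 0,"gripper": 0},
    {"x": -30,"y": 17,"z": -10,"ax": 0,"ay": 0,"az": 0,"gripper": 0},
    {"x": -30,"y": 17,"z": -10,"ax": 0,"ay": 0,"az": 0,"gripper": 0},
    {"x": -27,"y": 17,"z": -10,"ax": 0,"ay": 0,"az": 0,"gripper": 0},
    {"x": 0,"y": 0,"z": 0,"ax": 0,"ay": 0,"az": -6.5,"gripper": 0}
  ]
}}

```text
clock: 13.55
position: [0.4407, 0.0859, 0.2758]
ee_rot: [0.831, 0.557, 0.001, 0.002]
ft_force: [0.9, -0.1, 0.2]
grip_width: 0.999
grasp_force: 0.0
```

Call:
{"name": "apply_moves", "arguments": {
  "rows": [
    {"x": 0,"y": 0,"z": 0,"ax": 0,"ay": 0,"az": -6.5,"gripper": 0},
    {"x": 0,"y": 0,"z": 0,"ax": 0,"ay": 0,"az": -6.5,"gripper": 0},
    {"x": 0,"y": 0,"z": 0,"ax": 0,"ay": 0,"az": -6.5,"gripper": 0},
    {"x": 0,"y": 0,"z": 0,"ax": 0,"ay": 0,"az": -4,"gripper": 0},
    {"x": 0,"y": 0,"z": 0,"ax": 0,"ay": 0,"az": 0,"gripper": 0}
  ]
}}

```text
clock: 13.97
position: [0.4393, 0.0921, 0.2738]
ee_rot: [0.695, 0.719, -0.001, 0.001]
ft_force: [0.4, -0.6, 0.3]
grip_width: 1.002
grasp_force: 0.0
```

```bash
python3 - <<'E'
from h import *
c=snap("wrist","w7"); p,r=tcp(); print(p,r.as_matrix().round(3)[:,1])
print(w2p(c,[[.495+1*0,.2235+y,.034] for y in(-.099,-.033,.033,.099)]))
t=camera("top"); a=cv2.imread("pics/w7.png")
b=cv2.resize(t["color"][170:270,140:400,::-1],(512,197),interpolation=cv2.INTER_CUBIC)
cv2.imwrite("pics/c7.png",np.vstack([a,b]))
E
```

```text
[0.43942008 0.09213976 0.27390425] [ 1.     0.029 -0.   ]
[[303.22377561 132.61299235]
 [307.4937228   73.88721135]
 [312.21189285   8.99689581]
 [317.45277111 -63.08237249]]
```

View pics/c7.png

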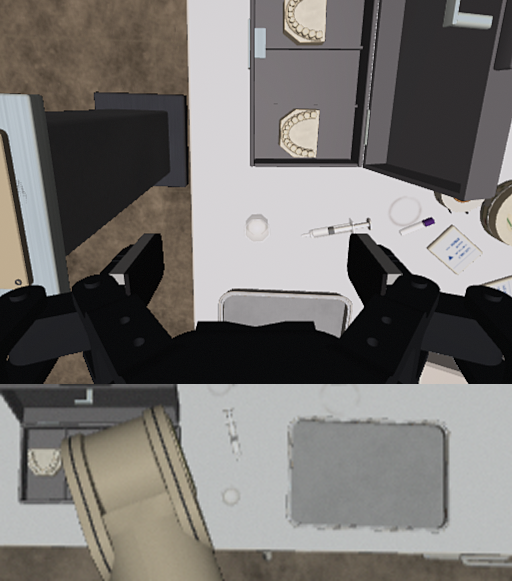

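```bash
cat >> h.py <<'E'
def tray(f=None):
    c=camera("top"); a=cv2.cvtColor(c["color"],cv2.COLOR_RGB2GRAY)
    hsv=a[185:250,270:385]
    m=((a>95)&(a<175)).astype(np.uint8); m[:170]=0; m[262:]=0; m[:,:270]=0; m[:,400:]=0
    m=cv2.morphologyEx(m,cv2.MORPH_OPEN,np.ones((3,3),np.uint8)); m=cv2.morphologyEx(m,cv2.MORPH_CLOSE,np.ones((15,15),np.uint8))
    cs=cv2.findContours(m,cv2.RETR_EXTERNAL,cv2.CHAIN_APPROX_NONE)[0]; k=max(cs,key=cv2.contourArea)
    W=np.array([p2w(c,u,v,.004)[:2] for u,v in k[:,0]],np.float32); return cv2.minAreaRect(W)
E
python3 - <<'E'
from h import *
c=camera("wrist")
for u,v,z in [(320,109,.02),(320,158,.02),(279,133,.02),(300,107,.02),(300,159,.02),(251,165,.04),(362,165,.04),(305,41,.02),(326,30,.02)]: print((u,v),p2w(c,u,v,z).round(4))
print(tray())
print(delta([.496,.1245,.10],1.5))
E
```

```text
(320, 109) [0.5161 0.152  0.02  ]
(320, 158) [0.521 0.092 0.02 ]
(279, 133) [0.4677 0.1219 0.02  ]
(300, 107) [0.4917 0.1537 0.02  ]
(300, 159) [0.4958 0.09   0.02  ]
(251, 165) [0.4341 0.0846 0.04  ]
(362, 165) [0.5681 0.0881 0.04  ]
(305, 41) [0.4927 0.2272 0.02  ]
(326, 30) [0.5158 0.2393 0.02  ]
((0.4620901346206665, -0.2815585136413574), (0.2591363787651062, 0.42287376523017883), 0.42476528882980347)
[array([ 31.2,  57. , 174.3]), array([-0. ,  0.1,  0.1])]
```

Call:
{"name": "apply_moves", "arguments": {
  "rows": [
    {"x": 10,"y": 20,"z": 25,"ax": 0,"ay": 0,"az": 0,"gripper": 0},
    {"x": 10,"y": 20,"z": 25,"ax": 0,"ay": 0,"az": 0,"gripper": 0},
    {"x": 10,"y": 17,"z": 30,"ax": 0,"ay": 0,"az": 0,"gripper": 0},
    {"x": 0,"y": 0,"z": 35,"ax": 0,"ay": 0,"az": 0,"gripper": 0.2},
    {"x": 0,"y": 0,"z": 35,"ax": 0,"ay": 0,"az": 0,"gripper": 0.2}
  ]
}}

```text
clock: 14.58
position: [0.4968, 0.1238, 0.1231]
ee_rot: [0.697, 0.717, -0.0, 0.001]
ft_force: [0.3, 1.0, -0.5]
grip_width: 0.804
grasp_force: 0.0
```

```bash
python3 - <<'E'
from h import *
c=camera("top"); a=c["color"].astype(int)
print(a[215,275:380:3].tolist()); print(a[180:256:3,330].tolist())
print(delta([.495,.1235,.018],1.5),get_obs()["grip_width"])
E
```

```text
[[189, 192, 190], [188, 191, 190], [190, 191, 192], [190, 192, 191], [166, 169, 167], [136, 138, 136], [140, 141, 140], [138, 140, 139], [139, 141, 141], [139, 141, 140], [135, 136, 136], [139, 139, 139], [138, 138, 140], [140, 140, 140], [139, 141, 140], [138, 141, 139], [139, 139, 139], [135, 136, 136], [136, 137, 137], [136, 137, 136], [136, 138, 136], [138, 140, 137], [139, 141, 140], [133, 133, 133], [137, 138, 138], [135, 136, 135], [134, 134, 134], [136, 137, 137], [135, 137, 135], [132, 135, 134], [82, 81, 78], [177, 180, 179], [187, 190, 189], [188, 190, 190], [189, 191, 189]]
[[189, 192, 192], [189, 191, 190], [190, 193, 192], [125, 124, 123], [138, 138, 138], [137, 138, 137], [133, 134, 135], [135, 137, 136], [134, 136, 135], [133, 136, 134], [139, 140, 139], [137, 138, 138], [136, 137, 136], [133, 136, 135], [133, 134, 135], [137, 138, 138], [136, 136, 137], [138, 140, 140], [137, 138, 139], [137, 137, 137], [136, 138, 138], [165, 167, 165], [191, 193, 193], [189, 191, 191], [188, 190, 189], [130, 129, 125]]
[array([ 1.4,  3. , 98.6]), array([-0.4,  0.3,  0.1])] 0.7974692666621904
```

Call:
{"name": "apply_moves", "arguments": {
  "rows": [
    {"x": 1,"y": -1.5,"z": 30,"ax": 0,"ay": 0,"az": 0,"gripper": 0.2},
    {"x": 0,"y": 0,"z": 30,"ax": 0,"ay": 0,"az": 0,"gripper": 0.2},
    {"x": 0,"y": 0,"z": 22,"ax": 0,"ay": 0,"az": 0,"gripper": 0.2},
    {"x": 0,"y": 0,"z": 12,"ax": 0,"ay": 0,"az": 0,"gripper": 0.2},
    {"x": 0,"y": 0,"z": 0,"ax": 0,"ay": 0,"az": 0,"gripper": 0.2}
  ]
}}

```text
clock: 15.05
position: [0.4935, 0.124, 0.0293]
ee_rot: [0.697, 0.717, -0.002, -0.001]
ft_force: [-0.6, 0.0, -0.9]
grip_width: 0.799
grasp_force: 0.0
```

Call:
{"name": "apply_moves", "arguments": {
  "rows": [
    {"x": 0,"y": 0,"z": 0,"ax": 0,"ay": 0,"az": 0,"gripper": 0.8},
    {"x": 0,"y": 0,"z": 0,"ax": 0,"ay": 0,"az": 0,"gripper": 0.8},
    {"x": 0,"y": 0,"z": 0,"ax": 0,"ay": 0,"az": 0,"gripper": 0.8},
    {"x": 0,"y": 0,"z": 0,"ax": 0,"ay": 0,"az": 0,"gripper": 0.8}
  ],
  "newtons": 35
}}

```text
clock: 15.38
position: [0.4954, 0.1247, 0.0328]
ee_rot: [0.697, 0.717, 0.001, -0.0]
ft_force: [-5.2, -0.2, 9.7]
grip_width: 0.456
grasp_force: 42.2
```

Call:
{"name": "apply_moves", "arguments": {
  "rows": [
    {"x": 0,"y": 0,"z": 0,"ax": 0,"ay": 0,"az": 0,"gripper": 0.15},
    {"x": 0,"y": 0,"z": 0,"ax": 0,"ay": 0,"az": 0,"gripper": 0.15},
    {"x": 0,"y": 0,"z": 0,"ax": 0,"ay": 0,"az": 0,"gripper": 0.15},
    {"x": 0,"y": 0,"z": 0,"ax": 0,"ay": 0,"az": 0,"gripper": 0.15}
  ]
}}

```text
clock: 15.72
position: [0.4951, 0.1245, 0.0312]
ee_rot: [0.697, 0.717, 0.0, 0.0]
ft_force: [-0.4, 0.6, 0.3]
grip_width: 0.85
grasp_force: 0.0
```

```bash
python3 - <<'E'
from h import *
o=get_obs();print(o["position"],o["ft_force"].round(1),o["grip_width"])
c=snap("wrist","w8")
E
```

```text
[0.49513528 0.1244916  0.03124981] [-0.4  0.6  0.3] 0.8502795820104218
```

View pics/w8.png

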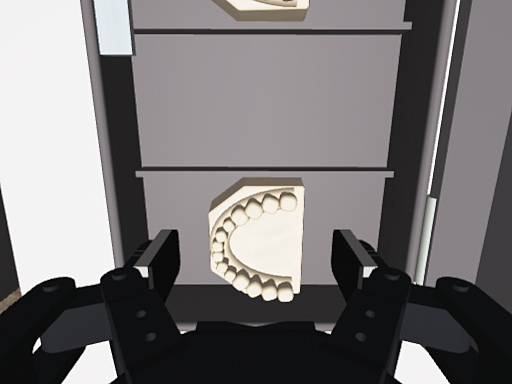

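Call:
{"name": "apply_moves", "arguments": {
  "rows": [
    {"x": 0,"y": 0,"z": 8,"ax": 0,"ay": 0,"az": 0,"gripper": 0.15},
    {"x": 0,"y": 0,"z": 7,"ax": 0,"ay": 0,"az": 0,"gripper": 0.15},
    {"x": 0,"y": 0,"z": 0,"ax": 0,"ay": 0,"az": 0,"gripper": 0.15},
    {"x": 0,"y": 0,"z": 0,"ax": 0,"ay": 0,"az": 0,"gripper": 0.15}
  ]
}}

```text
clock: 16.1
position: [0.4943, 0.124, 0.015]
ee_rot: [0.697, 0.717, -0.001, -0.0]
ft_force: [-0.5, 0.3, 0.5]
grip_width: 0.847
grasp_force: 0.0
```

Call:
{"name": "apply_moves", "arguments": {
  "rows": [
    {"x": 0,"y": 0,"z": 0,"ax": 0,"ay": 0,"az": 0,"gripper": 0.7},
    {"x": 0,"y": 0,"z": 0,"ax": 0,"ay": 0,"az": 0,"gripper": 0.7},
    {"x": 0,"y": 0,"z": 0,"ax": 0,"ay": 0,"az": 0,"gripper": 0.7},
    {"x": 0,"y": 0,"z": 0,"ax": 0,"ay": 0,"az": 0,"gripper": 0.7}
  ],
  "newtons": 35
}}

```text
clock: 16.43
position: [0.4952, 0.1243, 0.0161]
ee_rot: [0.697, 0.717, 0.0, 0.0]
ft_force: [-0.2, -0.0, 3.4]
grip_width: 0.528
grasp_force: 36.5
```

Call:
{"name": "apply_moves", "arguments": {
  "rows": [
    {"x": 0,"y": 0,"z": -15,"ax": 0,"ay": 0,"az": 0,"gripper": 0.7},
    {"x": 0,"y": 0,"z": -30,"ax": 0,"ay": 0,"az": 0,"gripper": 0.7},
    {"x": 0,"y": 0,"z": -30,"ax": 0,"ay": 0,"az": 0,"gripper": 0.7},
    {"x": 0,"y": 0,"z": -30,"ax": 0,"ay": 0,"az": 0,"gripper": 0.7},
    {"x": 0,"y": 0,"z": 0,"ax": 0,"ay": 0,"az": 0,"gripper": 0.7}
  ]
}}

```text
clock: 16.85
position: [0.4975, 0.1249, 0.1259]
ee_rot: [0.697, 0.717, 0.004, 0.001]
ft_force: [1.6, 0.3, -1.3]
grip_width: 0.532
grasp_force: 36.4
```

```bash
cat >> h.py <<'E'
def tray():
    c=camera("top"); a=c["color"].astype(int); m=((a.min(2)>122)&(a.max(2)<152)).astype(np.uint8)
    m[:165]=0; m[249:]=0; m[:,:262]=0; m[:,405:]=0
    m=cv2.morphologyEx(m,cv2.MORPH_OPEN,np.ones((5,5),np.uint8))
    k=max(cv2.findContours(m,cv2.RETR_EXTERNAL,cv2.CHAIN_APPROX_NONE)[0],key=cv2.contourArea)
    W=np.array([p2w(c,u,v,.003)[:2] for u,v in k[:,0]],np.float32); r=cv2.minAreaRect(W); return np.round(r[0],4),np.round(r[1],3),round(r[2],1)
E
python3 - <<'E'
from h import *
o=get_obs();print(o["position"],o["grip_width"],o["grasp_force"]);print(tray()); print(delta([.486,-.17,.12],1.5))
E
```

```text
[0.49754369 0.12493849 0.12592978] 0.5315361837457413 36.40145480632782
(array([ 0.4874, -0.2484]), array([0.269, 0.182]), 89.1)
[array([-294.5,  -19. ,    2.4]), array([ 0.3, -0.2,  0.2])]
```

Call:
{"name": "apply_moves", "arguments": {
  "rows": [
    {"x": -20,"y": -1,"z": 0,"ax": 0,"ay": 0,"az": 0,"gripper": 0.7},
    {"x": -32,"y": -2,"z": 0,"ax": 0,"ay": 0,"az": 0,"gripper": 0.7},
    {"x": -32,"y": -2,"z": 0,"ax": 0,"ay": 0,"az": 0,"gripper": 0.7},
    {"x": -32,"y": -2,"z": 0,"ax": 0,"ay": 0,"az": 0,"gripper": 0.7},
    {"x": -32,"y": -2,"z": 0,"ax": 0,"ay": 0,"az": 0,"gripper": 0.7}
  ]
}}

```text
clock: 17.32
position: [0.4891, -0.0252, 0.1197]
ee_rot: [0.697, 0.717, -0.001, -0.001]
ft_force: [0.6, -0.2, -0.4]
grip_width: 0.529
grasp_force: 36.4
```

Call:
{"name": "apply_moves", "arguments": {
  "rows": [
    {"x": -32,"y": -2,"z": 0,"ax": 0,"ay": 0,"az": 0,"gripper": 0.7},
    {"x": -32,"y": -2,"z": 0,"ax": 0,"ay": 0,"az": 0,"gripper": 0.7},
    {"x": -32,"y": -2,"z": 0,"ax": 0,"ay": 0,"az": 0,"gripper": 0.7},
    {"x": -30,"y": -2,"z": 0,"ax": 0,"ay": 0,"az": 0,"gripper": 0.7},
    {"x": -20,"y": -2,"z": 0,"ax": 0,"ay": 0,"az": 0,"gripper": 0.7}
  ]
}}

```text
clock: 17.73
position: [0.4831, -0.1731, 0.1198]
ee_rot: [0.698, 0.717, -0.001, -0.0]
ft_force: [1.3, -0.2, -1.8]
grip_width: 0.527
grasp_force: 36.4
```

Call:
{"name": "apply_moves", "arguments": {
  "rows": [
    {"x": 0,"y": 0,"z": 30,"ax": 0,"ay": 0,"az": 0,"gripper": 0.7},
    {"x": 0,"y": 0,"z": 30,"ax": 0,"ay": 0,"az": 0,"gripper": 0.7},
    {"x": 0,"y": 0,"z": 25,"ax": 0,"ay": 0,"az": 0,"gripper": 0.7},
    {"x": 0,"y": 0,"z": 0,"ax": 0,"ay": 0,"az": 0,"gripper": 0.7},
    {"x": 0,"y": 0,"z": 0,"ax": 0,"ay": 0,"az": 0,"gripper": 0.7}
  ]
}}

```text
clock: 18.15
position: [0.4829, -0.1702, 0.0346]
ee_rot: [0.697, 0.717, -0.001, -0.001]
ft_force: [-0.2, 0.2, -0.1]
grip_width: 0.526
grasp_force: 36.7
```

```bash
python3 - <<'E'
from h import *
o=get_obs();print(o["position"],o["grip_width"],o["grasp_force"]); print(delta([.486,-.17,.013],1.5),o["ft_force"])
c=camera("wrist"); a=c["color"].astype(int); m=((a[:,:,0]-a[:,:,2]>15)&(a.min(2)>150)).astype(np.uint8)
ys,xs=np.nonzero(m[150:330,180:330]); print(m.sum(),xs.min()+180,xs.max()+180,ys.min()+150,ys.max()+150) if len(xs) else print("none")
E
```

```text
[ 0.48289632 -0.17023078  0.0345961 ] 0.5262821434592346 36.66975796222687
[array([ 0.1,  3.2, 21.6]), array([-0.2,  0. ,  0.1])] [-0.15919318  0.24226345 -0.054705  ]
6738 199 302 196 320
```

Grip is steady and the model hangs level in the fingers; lower and release.

Call:
{"name": "apply_moves", "arguments": {
  "rows": [
    {"x": 0,"y": 0,"z": 10,"ax": 0,"ay": 0,"az": 0,"gripper": 0.7},
    {"x": 0,"y": 0,"z": 7,"ax": 0,"ay": 0,"az": 0,"gripper": 0.7},
    {"x": 0,"y": 0,"z": 2,"ax": 0,"ay": 0,"az": 0,"gripper": 0.7},
    {"x": 0,"y": 0,"z": 1,"ax": 0,"ay": 0,"az": 0,"gripper": 0.7},
    {"x": 0,"y": 0,"z": 0,"ax": 0,"ay": 0,"az": 0,"gripper": 0.7}
  ]
}}

```text
clock: 18.62
position: [0.4844, -0.1701, 0.0158]
ee_rot: [0.697, 0.717, 0.0, -0.0]
ft_force: [-0.2, -0.3, 0.0]
grip_width: 0.528
grasp_force: 36.7
```

Call:
{"name": "apply_moves", "arguments": {
  "rows": [
    {"x": 0,"y": 0,"z": 1,"ax": 0,"ay": 0,"az": 0,"gripper": 0.7},
    {"x": 0,"y": 0,"z": 1,"ax": 0,"ay": 0,"az": 0,"gripper": 0.7},
    {"x": 0,"y": 0,"z": 1,"ax": 0,"ay": 0,"az": 0,"gripper": 0.7},
    {"x": 0,"y": 0,"z": 0,"ax": 0,"ay": 0,"az": 0,"gripper": 0.7}
  ]
}}

```text
clock: 18.95
position: [0.4846, -0.1702, 0.0131]
ee_rot: [0.697, 0.717, 0.0, -0.0]
ft_force: [-1.9, 0.6, 5.4]
grip_width: 0.53
grasp_force: 37.4
```

Call:
{"name": "apply_moves", "arguments": {
  "rows": [
    {"x": 0,"y": 0,"z": -0.5,"ax": 0,"ay": 0,"az": 0,"gripper": 0.15},
    {"x": 0,"y": 0,"z": 0,"ax": 0,"ay": 0,"az": 0,"gripper": 0.15},
    {"x": 0,"y": 0,"z": 0,"ax": 0,"ay": 0,"az": 0,"gripper": 0.15},
    {"x": 0,"y": 0,"z": 0,"ax": 0,"ay": 0,"az": 0,"gripper": 0.15},
    {"x": 0,"y": 0,"z": -15,"ax": 0,"ay": 0,"az": 0,"gripper": 0.15}
  ]
}}

```text
clock: 19.37
position: [0.4829, -0.1696, 0.0265]
ee_rot: [0.697, 0.717, -0.001, -0.001]
ft_force: [-0.8, 0.1, 0.5]
grip_width: 0.85
grasp_force: 0.0
```

Call:
{"name": "apply_moves", "arguments": {
  "rows": [
    {"x": 0,"y": 0,"z": -30,"ax": 0,"ay": 0,"az": 0,"gripper": 0.15},
    {"x": 0,"y": 0,"z": -36,"ax": 0,"ay": 0,"az": 0,"gripper": 0.15},
    {"x": 0,"y": 0,"z": -36,"ax": 0,"ay": 0,"az": 0,"gripper": 0.15},
    {"x": 39,"y": 0.5,"z": 0,"ax": 0,"ay": 0,"az": 0,"gripper": 0.15},
    {"x": 39,"y": 0.5,"z": 0,"ax": 0,"ay": 0,"az": 0,"gripper": 0.15}
  ]
}}

```text
clock: 19.78
position: [0.4842, -0.0933, 0.1324]
ee_rot: [0.699, 0.716, 0.002, 0.002]
ft_force: [1.0, 1.0, -0.4]
grip_width: 0.851
grasp_force: 0.0
```

Call:
{"name": "apply_moves", "arguments": {
  "rows": [
    {"x": 39,"y": 0.5,"z": 0,"ax": 0,"ay": 0,"az": 0,"gripper": 0.15},
    {"x": 39,"y": 0.5,"z": 0,"ax": 0,"ay": 0,"az": 0,"gripper": 0.15},
    {"x": 39,"y": 0.5,"z": 0,"ax": 0,"ay": 0,"az": 0,"gripper": 0.15},
    {"x": 39,"y": 2,"z": 0,"ax": 0,"ay": 0,"az": 0,"gripper": 0.15},
    {"x": 39,"y": 2,"z": 0,"ax": 0,"ay": 0,"az": 0,"gripper": 0.15}
  ]
}}

```text
clock: 20.2
position: [0.4825, 0.1049, 0.1305]
ee_rot: [0.697, 0.717, 0.0, -0.0]
ft_force: [1.3, -1.5, -0.2]
grip_width: 0.847
grasp_force: 0.0
```

Call:
{"name": "apply_moves", "arguments": {
  "rows": [
    {"x": 39,"y": 3,"z": 0,"ax": 0,"ay": 0,"az": 0,"gripper": 0.15},
    {"x": 39,"y": 3,"z": 0,"ax": 0,"ay": 0,"az": 0,"gripper": 0.15},
    {"x": 39,"y": 3,"z": 0,"ax": 0,"ay": 0,"az": 0,"gripper": 0.15},
    {"x": 0,"y": 0,"z": 0,"ax": 0,"ay": 0,"az": 0,"gripper": 0.15}
  ]
}}

```text
clock: 20.53
position: [0.4871, 0.2289, 0.13]
ee_rot: [0.693, 0.721, 0.001, -0.001]
ft_force: [-0.1, 0.9, -0.8]
grip_width: 0.844
grasp_force: 0.0
```

```bash
cat >> h.py <<'E'
def plaster(c,roi):
    """pixel boxes (u0,v0,u1,v1) of cream-coloured blobs in roi of picture c"""
    a=c["color"].astype(int); m=((a[:,:,0]-a[:,:,2]>15)&(a.min(2)>110)).astype(np.uint8)
    k=np.zeros_like(m); u0,v0,u1,v1=roi; k[v0:v1,u0:u1]=m[v0:v1,u0:u1]
    n,l,s,_=cv2.connectedComponentsWithStats(cv2.morphologyEx(k,cv2.MORPH_CLOSE,np.ones((5,5),np.uint8)))
    return [(int(q[0]),int(q[1]),int(q[0]+q[2]),int(q[1]+q[3])) for q in s[1:] if q[4]>60]
E
python3 - <<'E'
from h import *
o=get_obs();print(o["position"],o["grip_width"],o["joint_pos"].round(2),o["clock"])
t=camera("top"); print(tray(),[(b,p2w(t,b[0],b[1],.02).round(3)[:2],p2w(t,b[2],b[3],.02).round(3)[:2]) for b in plaster(t,(270,180,380,250))])
c=camera("wrist"); print([(b,p2w(c,b[0],b[1],.02).round(3)[:2],p2w(c,b[2],b[3],.02).round(3)[:2]) for b in plaster(c,(100,0,420,380))])
print(delta([.4945,.2555,.12],1.5))
E
```

```text
[0.48712586 0.22890462 0.12998953] 0.8441908450937962 [-1.01  0.25  0.56  1.85 -0.16  1.07 -0.35] 20.5333
(array([ 0.4878, -0.2489]), array([0.268, 0.181]), 89.1) [((297, 211, 313, 224), array([ 0.5  , -0.144]), array([ 0.456, -0.2  ]))]
[((242, 8, 308, 97), array([0.474, 0.351]), array([0.525, 0.292])), ((228, 106, 289, 182), array([0.465, 0.284]), array([0.515, 0.226])), ((100, 156, 112, 269), array([0.364, 0.242]), array([0.365, 0.142]))]
[array([35.4,  7.1, 10. ]), array([-0. ,  0. ,  0.2])]
```

Call:
{"name": "apply_moves", "arguments": {
  "rows": [
    {"x": 13.5,"y": 3,"z": 10,"ax": 0,"ay": 0,"az": 0,"gripper": 0.15},
    {"x": 13.5,"y": 2.5,"z": 10,"ax": 0,"ay": 0,"az": 0,"gripper": 0.15},
    {"x": 0,"y": 0,"z": 0,"ax": 0,"ay": 0,"az": 0,"gripper": 0.15},
    {"x": 0,"y": 0,"z": 30,"ax": 0,"ay": 0,"az": 0,"gripper": 0.15},
    {"x": 0,"y": 0,"z": 25,"ax": 0,"ay": 0,"az": 0,"gripper": 0.15}
  ]
}}

```text
clock: 21.1
position: [0.4943, 0.246, 0.0556]
ee_rot: [0.697, 0.717, 0.001, 0.0]
ft_force: [-1.4, 1.0, -0.8]
grip_width: 0.851
grasp_force: 0.0
```

Call:
{"name": "apply_moves", "arguments": {
  "rows": [
    {"x": 0,"y": 0,"z": 20,"ax": 0,"ay": 0,"az": 0,"gripper": 0.15},
    {"x": 0,"y": 0,"z": 0,"ax": 0,"ay": 0,"az": 0,"gripper": 0.15},
    {"x": 0,"y": 0,"z": 0,"ax": 0,"ay": 0,"az": 0,"gripper": 0.15}
  ]
}}

```text
clock: 21.35
position: [0.4932, 0.2457, 0.0354]
ee_rot: [0.697, 0.717, -0.001, 0.0]
ft_force: [0.9, -0.5, 0.5]
grip_width: 0.851
grasp_force: 0.0
```

```bash
python3 - <<'E'
from h import *
o=get_obs();print(o["position"],o["grip_width"],o["ft_force"].round(1))
print(delta([.4935,.2555,.0155],1.5))
c=camera("wrist"); p=o["position"]; print(plaster(c,(100,0,420,380)), w2p(c,[p+[0,0,.002]]))
E
```

```text
[0.49315989 0.24571455 0.03540229] 0.8510793260668708 [ 0.9 -0.5  0.5]
[array([ 9.8,  0.6, 19.9]), array([-0.1,  0.1,  0.1])]
[(219, 3, 328, 144), (201, 160, 295, 277)] [[256.38134295 249.06301693]]
```

Call:
{"name": "apply_moves", "arguments": {
  "rows": [
    {"x": 9.5,"y": -3,"z": 0,"ax": 0,"ay": 0,"az": 0,"gripper": 0.15},
    {"x": 0,"y": 0,"z": 12,"ax": 0,"ay": 0,"az": 0,"gripper": 0.15},
    {"x": 0,"y": 0,"z": 8,"ax": 0,"ay": 0,"az": 0,"gripper": 0.15},
    {"x": 0,"y": 0,"z": 0,"ax": 0,"ay": 0,"az": 0,"gripper": 0.15},
    {"x": 0,"y": 0,"z": 0,"ax": 0,"ay": 0,"az": 0,"gripper": 0.15}
  ]
}}

```text
clock: 21.82
position: [0.4896, 0.2563, 0.0148]
ee_rot: [0.697, 0.717, -0.001, -0.0]
ft_force: [-0.0, 0.9, -0.3]
grip_width: 0.847
grasp_force: 0.0
```

Call:
{"name": "apply_moves", "arguments": {
  "rows": [
    {"x": 0,"y": 0,"z": 0,"ax": 0,"ay": 0,"az": 0,"gripper": 0.7},
    {"x": 0,"y": 0,"z": 0,"ax": 0,"ay": 0,"az": 0,"gripper": 0.7},
    {"x": 0,"y": 0,"z": 0,"ax": 0,"ay": 0,"az": 0,"gripper": 0.7},
    {"x": 0,"y": 0,"z": 0,"ax": 0,"ay": 0,"az": 0,"gripper": 0.7}
  ],
  "newtons": 35
}}

```text
clock: 22.15
position: [0.4904, 0.2567, 0.0158]
ee_rot: [0.697, 0.717, 0.0, 0.0]
ft_force: [0.1, -0.6, 3.6]
grip_width: 0.534
grasp_force: 36.7
```

Call:
{"name": "apply_moves", "arguments": {
  "rows": [
    {"x": 0,"y": 0,"z": -15,"ax": 0,"ay": 0,"az": 0,"gripper": 0.7},
    {"x": 0,"y": 0,"z": -30,"ax": 0,"ay": 0,"az": 0,"gripper": 0.7},
    {"x": 0,"y": 0,"z": -30,"ax": 0,"ay": 0,"az": 0,"gripper": 0.7},
    {"x": 0,"y": 0,"z": -30,"ax": 0,"ay": 0,"az": 0,"gripper": 0.7},
    {"x": -20,"y": 0,"z": 0,"ax": 0,"ay": 0,"az": 0,"gripper": 0.7}
  ]
}}

```text
clock: 22.57
position: [0.4925, 0.2415, 0.1257]
ee_rot: [0.695, 0.719, 0.004, 0.0]
ft_force: [1.1, 0.9, -1.2]
grip_width: 0.53
grasp_force: 36.6
```

Call:
{"name": "apply_moves", "arguments": {
  "rows": [
    {"x": -32,"y": 0,"z": 0,"ax": 0,"ay": 0,"az": 0,"gripper": 0.7},
    {"x": -32,"y": 0,"z": 0,"ax": 0,"ay": 0,"az": 0,"gripper": 0.7},
    {"x": -32,"y": 0,"z": 0,"ax": 0,"ay": 0,"az": 0,"gripper": 0.7},
    {"x": -32,"y": 0,"z": 0,"ax": 0,"ay": 0,"az": 0,"gripper": 0.7},
    {"x": -32,"y": 0,"z": 0,"ax": 0,"ay": 0,"az": 0,"gripper": 0.7}
  ]
}}

```text
clock: 22.98
position: [0.4947, 0.0753, 0.1202]
ee_rot: [0.697, 0.717, 0.0, -0.0]
ft_force: [-0.1, 1.2, -1.3]
grip_width: 0.527
grasp_force: 36.5
```

Call:
{"name": "apply_moves", "arguments": {
  "rows": [
    {"x": -32,"y": 0,"z": 0,"ax": 0,"ay": 0,"az": 0,"gripper": 0.7},
    {"x": -32,"y": 0,"z": 0,"ax": 0,"ay": 0,"az": 0,"gripper": 0.7},
    {"x": -32,"y": 0,"z": 0,"ax": 0,"ay": 0,"az": 0,"gripper": 0.7},
    {"x": 0,"y": 0,"z": 0,"ax": 0,"ay": 0,"az": 0,"gripper": 0.7},
    {"x": 0,"y": 0,"z": 0,"ax": 0,"ay": 0,"az": 0,"gripper": 0.7}
  ]
}}

```text
clock: 23.4
position: [0.4976, -0.0212, 0.1202]
ee_rot: [0.698, 0.716, -0.0, -0.0]
ft_force: [0.3, 1.2, -1.4]
grip_width: 0.531
grasp_force: 36.5
```

```bash
python3 - <<'E'
from h import *
o=get_obs();print(o["position"],o["grip_width"],o["grasp_force"])
t=camera("top"); print(tray(),[(b,p2w(t,b[0],b[1],.02).round(3)[:2],p2w(t,b[2],b[3],.02).round(3)[:2]) for b in plaster(t,(270,180,380,250))])
print(delta([.4855,-.25,.12],1.5)); c=camera("wrist"); print(plaster(c,(100,0,420,380)))
E
```

```text
[ 0.4976457  -0.02116137  0.12021941] 0.5311393618016405 36.53620362281799
(array([ 0.4878, -0.2493]), array([0.267, 0.181]), 89.1) [((270, 180, 292, 250), array([ 0.607, -0.049]), array([ 0.366, -0.128])), ((297, 211, 313, 224), array([ 0.5  , -0.144]), array([ 0.456, -0.2  ]))]
[array([-231.1,  -19.2,    0. ]), array([-0. , -0. ,  0.2])]
[(199, 195, 304, 322)]
```

Call:
{"name": "apply_moves", "arguments": {
  "rows": [
    {"x": -33,"y": -3,"z": 0,"ax": 0,"ay": 0,"az": 0,"gripper": 0.7},
    {"x": -33,"y": -3,"z": 0,"ax": 0,"ay": 0,"az": 0,"gripper": 0.7},
    {"x": -33,"y": -3,"z": 0,"ax": 0,"ay": 0,"az": 0,"gripper": 0.7},
    {"x": -33,"y": -3,"z": 0,"ax": 0,"ay": 0,"az": 0,"gripper": 0.7},
    {"x": -33,"y": -3,"z": 0,"ax": 0,"ay": 0,"az": 0,"gripper": 0.7}
  ]
}}

```text
clock: 23.97
position: [0.488, -0.1845, 0.1202]
ee_rot: [0.696, 0.718, 0.0, -0.0]
ft_force: [0.4, -0.5, -2.2]
grip_width: 0.53
grasp_force: 36.5
```

Call:
{"name": "apply_moves", "arguments": {
  "rows": [
    {"x": -33,"y": -2,"z": 0,"ax": 0,"ay": 0,"az": 0,"gripper": 0.7},
    {"x": -33,"y": -2,"z": 0,"ax": 0,"ay": 0,"az": 0,"gripper": 0.7},
    {"x": 0,"y": 0,"z": 0,"ax": 0,"ay": 0,"az": 0,"gripper": 0.7},
    {"x": 0,"y": 0,"z": 30,"ax": 0,"ay": 0,"az": 0,"gripper": 0.7},
    {"x": 0,"y": 0,"z": 30,"ax": 0,"ay": 0,"az": 0,"gripper": 0.7}
  ]
}}

```text
clock: 24.38
position: [0.4875, -0.2504, 0.0604]
ee_rot: [0.696, 0.718, 0.001, 0.001]
ft_force: [1.3, 0.3, -2.2]
grip_width: 0.529
grasp_force: 36.6
```

Call:
{"name": "apply_moves", "arguments": {
  "rows": [
    {"x": 0,"y": 0,"z": 20,"ax": 0,"ay": 0,"az": 0,"gripper": 0.7},
    {"x": 0,"y": 0,"z": 0,"ax": 0,"ay": 0,"az": 0,"gripper": 0.7},
    {"x": 0,"y": 0,"z": 0,"ax": 0,"ay": 0,"az": 0,"gripper": 0.7}
  ]
}}

```text
clock: 24.63
position: [0.4856, -0.2496, 0.0398]
ee_rot: [0.696, 0.718, -0.001, -0.001]
ft_force: [-0.3, -0.8, -1.1]
grip_width: 0.531
grasp_force: 36.6
```

```bash
python3 - <<'E'
from h import *
o=get_obs();print(o["position"],o["grip_width"],o["grasp_force"])
print(delta([.4855,-.25,.0145],1.5)); c=camera("wrist"); print(plaster(c,(100,0,420,380)))
E
```

```text
[ 0.48560084 -0.24963409  0.03979362] 0.5309462701936376 36.64891719818115
[array([-0.4, -0.1, 25.3]), array([-0.1, -0. ,  0.2])]
[(203, 0, 306, 137), (198, 194, 304, 322)]
```

Call:
{"name": "apply_moves", "arguments": {
  "rows": [
    {"x": 0,"y": 0,"z": 12,"ax": 0,"ay": 0,"az": 0,"gripper": 0.7},
    {"x": 0,"y": 0,"z": 9,"ax": 0,"ay": 0,"az": 0,"gripper": 0.7},
    {"x": 0,"y": 0,"z": 3,"ax": 0,"ay": 0,"az": 0,"gripper": 0.7},
    {"x": 0,"y": 0,"z": 1.5,"ax": 0,"ay": 0,"az": 0,"gripper": 0.7},
    {"x": 0,"y": 0,"z": 0.5,"ax": 0,"ay": 0,"az": 0,"gripper": 0.7}
  ]
}}

```text
clock: 25.1
position: [0.4856, -0.2506, 0.014]
ee_rot: [0.697, 0.717, -0.0, -0.0]
ft_force: [-1.2, -0.4, -2.1]
grip_width: 0.529
grasp_force: 36.7
```

Call:
{"name": "apply_moves", "arguments": {
  "rows": [
    {"x": 0,"y": 0,"z": 0.5,"ax": 0,"ay": 0,"az": 0,"gripper": 0.7},
    {"x": 0,"y": 0,"z": 0,"ax": 0,"ay": 0,"az": 0,"gripper": 0.7},
    {"x": 0,"y": 0,"z": 0,"ax": 0,"ay": 0,"az": 0,"gripper": 0.7}
  ]
}}

```text
clock: 25.35
position: [0.4859, -0.2507, 0.014]
ee_rot: [0.697, 0.717, 0.0, 0.0]
ft_force: [-0.1, 0.2, -1.7]
grip_width: 0.532
grasp_force: 36.7
```

Call:
{"name": "apply_moves", "arguments": {
  "rows": [
    {"x": 0,"y": 0,"z": 1,"ax": 0,"ay": 0,"az": 0,"gripper": 0.7},
    {"x": 0,"y": 0,"z": 0.5,"ax": 0,"ay": 0,"az": 0,"gripper": 0.7},
    {"x": 0,"y": 0,"z": 0,"ax": 0,"ay": 0,"az": 0,"gripper": 0.7}
  ]
}}

```text
clock: 25.6
position: [0.486, -0.2507, 0.0128]
ee_rot: [0.697, 0.717, 0.0, 0.0]
ft_force: [-2.4, 1.7, 5.3]
grip_width: 0.53
grasp_force: 37.5
```

Call:
{"name": "apply_moves", "arguments": {
  "rows": [
    {"x": 0,"y": 0,"z": 0,"ax": 0,"ay": 0,"az": 0,"gripper": 0.15},
    {"x": 0,"y": 0,"z": 0,"ax": 0,"ay": 0,"az": 0,"gripper": 0.15},
    {"x": 0,"y": 0,"z": 0,"ax": 0,"ay": 0,"az": 0,"gripper": 0.15},
    {"x": 0,"y": 0,"z": 0,"ax": 0,"ay": 0,"az": 0,"gripper": 0.15},
    {"x": 0,"y": 0,"z": -15,"ax": 0,"ay": 0,"az": 0,"gripper": 0.15}
  ]
}}

```text
clock: 26.02
position: [0.4843, -0.2498, 0.0254]
ee_rot: [0.697, 0.717, -0.001, -0.002]
ft_force: [-0.1, 0.6, 0.5]
grip_width: 0.852
grasp_force: 0.0
```

Call:
{"name": "apply_moves", "arguments": {
  "rows": [
    {"x": 0,"y": 0,"z": -30,"ax": 0,"ay": 0,"az": 0,"gripper": 0.15},
    {"x": 0,"y": 0,"z": -36,"ax": 0,"ay": 0,"az": 0,"gripper": 0.15},
    {"x": 0,"y": 0,"z": -36,"ax": 0,"ay": 0,"az": 0,"gripper": 0.15},
    {"x": 38,"y": 0,"z": 0,"ax": 0,"ay": 0,"az": 0,"gripper": 0.15},
    {"x": 38,"y": 0,"z": 0,"ax": 0,"ay": 0,"az": 0,"gripper": 0.15}
  ]
}}

```text
clock: 26.43
position: [0.4843, -0.1762, 0.1313]
ee_rot: [0.698, 0.716, 0.001, 0.002]
ft_force: [1.2, 1.4, -0.9]
grip_width: 0.848
grasp_force: 0.0
```

Call:
{"name": "apply_moves", "arguments": {
  "rows": [
    {"x": 38,"y": 1,"z": 0,"ax": 0,"ay": 0,"az": 0,"gripper": 0.15},
    {"x": 38,"y": 1,"z": 0,"ax": 0,"ay": 0,"az": 0,"gripper": 0.15},
    {"x": 38,"y": 1,"z": 0,"ax": 0,"ay": 0,"az": 0,"gripper": 0.15},
    {"x": 38,"y": 1,"z": 0,"ax": 0,"ay": 0,"az": 0,"gripper": 0.15},
    {"x": 38,"y": 1,"z": 0,"ax": 0,"ay": 0,"az": 0,"gripper": 0.15}
  ]
}}

```text
clock: 26.85
position: [0.4826, 0.0172, 0.1295]
ee_rot: [0.697, 0.717, 0.0, -0.0]
ft_force: [1.2, -0.3, -0.1]
grip_width: 0.852
grasp_force: 0.0
```

Call:
{"name": "apply_moves", "arguments": {
  "rows": [
    {"x": 38,"y": 1,"z": 0,"ax": 0,"ay": 0,"az": 0,"gripper": 0.15},
    {"x": 38,"y": 2,"z": 0,"ax": 0,"ay": 0,"az": 0,"gripper": 0.15},
    {"x": 38,"y": 2,"z": 0,"ax": 0,"ay": 0,"az": 0,"gripper": 0.15},
    {"x": 38,"y": 2,"z": 0,"ax": 0,"ay": 0,"az": 0,"gripper": 0.15},
    {"x": 38,"y": 2,"z": 0,"ax": 0,"ay": 0,"az": 0,"gripper": 0.15}
  ]
}}

```text
clock: 27.27
position: [0.4861, 0.2075, 0.1294]
ee_rot: [0.697, 0.717, 0.0, -0.0]
ft_force: [1.2, -0.1, 0.1]
grip_width: 0.851
grasp_force: 0.0
```

Call:
{"name": "apply_moves", "arguments": {
  "rows": [
    {"x": 38,"y": 2,"z": 0,"ax": 0,"ay": 0,"az": 0,"gripper": 0.15},
    {"x": 0,"y": 0,"z": 0,"ax": 0,"ay": 0,"az": 0,"gripper": 0.15},
    {"x": 0,"y": 0,"z": 0,"ax": 0,"ay": 0,"az": 0,"gripper": 0.15}
  ]
}}

```text
clock: 27.52
position: [0.4868, 0.2457, 0.1289]
ee_rot: [0.695, 0.719, -0.0, 0.0]
ft_force: [-0.2, -1.2, -0.8]
grip_width: 0.85
grasp_force: 0.0
```

```bash
python3 - <<'E'
from h import *
o=get_obs();print(o["position"],o["grip_width"],o["joint_pos"].round(2),o["clock"])
t=camera("top"); print(tray(),[(b,p2w(t,b[0],b[1],.02).round(3)[:2],p2w(t,b[2],b[3],.02).round(3)[:2]) for b in plaster(t,(270,180,380,250))])
c=camera("wrist"); print([(b,p2w(c,b[0],b[1],.02).round(3)[:2],p2w(c,b[2],b[3],.02).round(3)[:2]) for b in plaster(c,(100,0,420,380))])
print(delta([.494,.321,.035],1.5))
E
```

```text
[0.48675929 0.24572366 0.12886732] 0.8504062910828882 [-1.04  0.27  0.56  1.84 -0.16  1.08 -0.38] 27.5167
(array([ 0.4877, -0.2486]), array([0.269, 0.182]), 89.1) [((297, 211, 313, 224), array([ 0.5  , -0.144]), array([ 0.456, -0.2  ])), ((320, 211, 337, 224), array([ 0.502, -0.224]), array([ 0.458, -0.283]))]
[((241, 41, 307, 125), array([0.474, 0.35 ]), array([0.525, 0.292])), ((100, 155, 112, 270), array([0.364, 0.265]), array([0.364, 0.163]))]
[array([78.8,  8.5, 94.2]), array([-0. ,  0. ,  0.1])]
```

Call:
{"name": "apply_moves", "arguments": {
  "rows": [
    {"x": 26,"y": 4.5,"z": 5,"ax": 0,"ay": 0,"az": 0,"gripper": 0.1},
    {"x": 26,"y": 4.5,"z": 10,"ax": 0,"ay": 0,"az": 0,"gripper": 0.1},
    {"x": 26,"y": 4,"z": 10,"ax": 0,"ay": 0,"az": 0,"gripper": 0.1},
    {"x": 0,"y": 0,"z": 0,"ax": 0,"ay": 0,"az": 0,"gripper": 0.1},
    {"x": 0,"y": 0,"z": 25,"ax": 0,"ay": 0,"az": 0,"gripper": 0.1}
  ]
}}

```text
clock: 28.08
position: [0.5004, 0.3235, 0.0823]
ee_rot: [0.697, 0.717, 0.003, 0.0]
ft_force: [0.7, 0.5, 1.2]
grip_width: 0.902
grasp_force: 0.0
```

Call:
{"name": "apply_moves", "arguments": {
  "rows": [
    {"x": 0,"y": 0,"z": 25,"ax": 0,"ay": 0,"az": 0,"gripper": 0.1},
    {"x": 0,"y": 0,"z": 15,"ax": 0,"ay": 0,"az": 0,"gripper": 0.1},
    {"x": 0,"y": 0,"z": 0,"ax": 0,"ay": 0,"az": 0,"gripper": 0.1},
    {"x": 0,"y": 0,"z": 0,"ax": 0,"ay": 0,"az": 0,"gripper": 0.1}
  ]
}}

```text
clock: 28.42
position: [0.4983, 0.3205, 0.0393]
ee_rot: [0.697, 0.717, -0.001, 0.0]
ft_force: [-0.2, 1.6, 0.3]
grip_width: 0.9
grasp_force: 0.0
```

```bash
python3 - <<'E'
from h import *
o=get_obs();print(o["position"],o["grip_width"],o["ft_force"].round(1))
c=camera("wrist"); B=plaster(c,(120,0,400,380)); print(B)
b=B[0]; print(p2w(c,b[0],b[1],.02).round(4),p2w(c,b[2],b[3],.02).round(4)); print(delta([.498,.321,.0155],1.5))
E
```

```text
[0.49833061 0.32045776 0.03930385] 0.9000863647140099 [-0.2  1.6  0.3]
[(210, 176, 302, 288)]
[0.4743 0.3494 0.02  ] [0.5247 0.2867 0.02  ]
[array([-0.1, -0.9, 24.8]), array([ 0. , -0. ,  0.1])]
```

Centred at (256, 232) between the pads; descend and grip.

Call:
{"name": "apply_moves", "arguments": {
  "rows": [
    {"x": 0,"y": 0,"z": 12,"ax": 0,"ay": 0,"az": 0,"gripper": 0.1},
    {"x": 0,"y": 0,"z": 8,"ax": 0,"ay": 0,"az": 0,"gripper": 0.1},
    {"x": 0,"y": 0,"z": 4,"ax": 0,"ay": 0,"az": 0,"gripper": 0.1},
    {"x": 0,"y": 0,"z": 0,"ax": 0,"ay": 0,"az": 0,"gripper": 0.1},
    {"x": 0,"y": 0,"z": 0,"ax": 0,"ay": 0,"az": 0,"gripper": 0.1}
  ]
}}

```text
clock: 28.88
position: [0.498, 0.3219, 0.0152]
ee_rot: [0.697, 0.717, -0.0, -0.0]
ft_force: [-0.0, -0.2, 0.7]
grip_width: 0.902
grasp_force: 0.0
```

Call:
{"name": "apply_moves", "arguments": {
  "rows": [
    {"x": 0,"y": 0,"z": 0,"ax": 0,"ay": 0,"az": 0,"gripper": 0.7},
    {"x": 0,"y": 0,"z": 0,"ax": 0,"ay": 0,"az": 0,"gripper": 0.7},
    {"x": 0,"y": 0,"z": 0,"ax": 0,"ay": 0,"az": 0,"gripper": 0.7},
    {"x": 0,"y": 0,"z": 0,"ax": 0,"ay": 0,"az": 0,"gripper": 0.7},
    {"x": 0,"y": 0,"z": 0,"ax": 0,"ay": 0,"az": 0,"gripper": 0.7}
  ],
  "newtons": 35
}}

```text
clock: 29.3
position: [0.4985, 0.3222, 0.0159]
ee_rot: [0.697, 0.717, 0.001, 0.0]
ft_force: [-1.3, -0.3, 4.7]
grip_width: 0.531
grasp_force: 37.1
```

Call:
{"name": "apply_moves", "arguments": {
  "rows": [
    {"x": 0,"y": 0,"z": -15,"ax": 0,"ay": 0,"az": 0,"gripper": 0.7},
    {"x": 0,"y": 0,"z": -30,"ax": 0,"ay": 0,"az": 0,"gripper": 0.7},
    {"x": 0,"y": 0,"z": -30,"ax": 0,"ay": 0,"az": 0,"gripper": 0.7},
    {"x": 0,"y": 0,"z": -30,"ax": 0,"ay": 0,"az": 0,"gripper": 0.7},
    {"x": -20,"y": 0,"z": 0,"ax": 0,"ay": 0,"az": 0,"gripper": 0.7}
  ]
}}

```text
clock: 29.72
position: [0.5001, 0.3071, 0.1258]
ee_rot: [0.695, 0.719, 0.004, -0.0]
ft_force: [0.7, 0.7, -2.4]
grip_width: 0.531
grasp_force: 36.5
```

Call:
{"name": "apply_moves", "arguments": {
  "rows": [
    {"x": -32,"y": -1,"z": 0,"ax": 0,"ay": 0,"az": 0,"gripper": 0.7},
    {"x": -32,"y": -1,"z": 0,"ax": 0,"ay": 0,"az": 0,"gripper": 0.7},
    {"x": -32,"y": -1,"z": 0,"ax": 0,"ay": 0,"az": 0,"gripper": 0.7},
    {"x": -32,"y": -1,"z": 0,"ax": 0,"ay": 0,"az": 0,"gripper": 0.7},
    {"x": -32,"y": -1,"z": 0,"ax": 0,"ay": 0,"az": 0,"gripper": 0.7}
  ]
}}

```text
clock: 30.13
position: [0.4977, 0.1404, 0.12]
ee_rot: [0.697, 0.717, -0.0, -0.0]
ft_force: [-0.1, 0.4, -2.1]
grip_width: 0.529
grasp_force: 36.4
```

Call:
{"name": "apply_moves", "arguments": {
  "rows": [
    {"x": -32,"y": -1,"z": 0,"ax": 0,"ay": 0,"az": 0,"gripper": 0.7},
    {"x": -32,"y": -1,"z": 0,"ax": 0,"ay": 0,"az": 0,"gripper": 0.7},
    {"x": -32,"y": -1,"z": 0,"ax": 0,"ay": 0,"az": 0,"gripper": 0.7},
    {"x": -32,"y": -1,"z": 0,"ax": 0,"ay": 0,"az": 0,"gripper": 0.7},
    {"x": -20,"y": -1,"z": 0,"ax": 0,"ay": 0,"az": 0,"gripper": 0.7}
  ]
}}

```text
clock: 30.55
position: [0.4969, -0.0097, 0.1202]
ee_rot: [0.698, 0.716, -0.0, 0.0]
ft_force: [0.6, -0.8, -1.0]
grip_width: 0.531
grasp_force: 36.4
```

```bash
python3 - <<'E'
from h import *
o=get_obs();print(o["position"],o["grip_width"],o["grasp_force"])
t=camera("top"); print(tray(),[(b,p2w(t,b[0],b[1],.02).round(3)[:2],p2w(t,b[2],b[3],.02).round(3)[:2]) for b in plaster(t,(290,180,380,250))])
print(delta([.4855,-.33,.12],1.5)); c=camera("wrist"); print(plaster(c,(100,0,420,380)))
E
```

```text
[ 0.49691758 -0.00966286  0.12016817] 0.5306055861019329 36.40770435333252
(array([ 0.4878, -0.2486]), array([0.269, 0.181]), 89.1) [((297, 211, 313, 224), array([ 0.5  , -0.144]), array([ 0.456, -0.2  ])), ((320, 211, 337, 224), array([ 0.502, -0.224]), array([ 0.458, -0.283]))]
[array([-319.4,  -18.9,    0.4]), array([-0. ,  0. , -0.2])]
[(199, 194, 305, 321)]
```

Call:
{"name": "apply_moves", "arguments": {
  "rows": [
    {"x": -33,"y": -2,"z": 0,"ax": 0,"ay": 0,"az": 0,"gripper": 0.7},
    {"x": -33,"y": -2,"z": 0,"ax": 0,"ay": 0,"az": 0,"gripper": 0.7},
    {"x": -33,"y": -2,"z": 0,"ax": 0,"ay": 0,"az": 0,"gripper": 0.7},
    {"x": -33,"y": -2,"z": 0,"ax": 0,"ay": 0,"az": 0,"gripper": 0.7},
    {"x": -33,"y": -2,"z": 0,"ax": 0,"ay": 0,"az": 0,"gripper": 0.7}
  ]
}}

```text
clock: 31.12
position: [0.4926, -0.1712, 0.1201]
ee_rot: [0.696, 0.718, 0.0, -0.0]
ft_force: [1.1, 0.3, -1.6]
grip_width: 0.529
grasp_force: 36.4
```

Call:
{"name": "apply_moves", "arguments": {
  "rows": [
    {"x": -33,"y": -2,"z": 0,"ax": 0,"ay": 0,"az": 0,"gripper": 0.7},
    {"x": -33,"y": -2,"z": 0,"ax": 0,"ay": 0,"az": 0,"gripper": 0.7},
    {"x": -33,"y": -2,"z": 0,"ax": 0,"ay": 0,"az": 0,"gripper": 0.7},
    {"x": -33,"y": -2,"z": 0,"ax": 0,"ay": 0,"az": 0,"gripper": 0.7},
    {"x": -22,"y": -1,"z": 0,"ax": 0,"ay": 0,"az": 0,"gripper": 0.7}
  ]
}}

```text
clock: 31.53
position: [0.4878, -0.3273, 0.1199]
ee_rot: [0.697, 0.717, -0.0, -0.0]
ft_force: [-0.5, 0.3, -2.1]
grip_width: 0.528
grasp_force: 36.4
```

Call:
{"name": "apply_moves", "arguments": {
  "rows": [
    {"x": 0,"y": 0,"z": 0,"ax": 0,"ay": 0,"az": 0,"gripper": 0.7},
    {"x": 0,"y": 0,"z": 30,"ax": 0,"ay": 0,"az": 0,"gripper": 0.7},
    {"x": 0,"y": 0,"z": 30,"ax": 0,"ay": 0,"az": 0,"gripper": 0.7},
    {"x": 0,"y": 0,"z": 20,"ax": 0,"ay": 0,"az": 0,"gripper": 0.7},
    {"x": 0,"y": 0,"z": 0,"ax": 0,"ay": 0,"az": 0,"gripper": 0.7}
  ]
}}

```text
clock: 31.95
position: [0.4865, -0.3222, 0.0358]
ee_rot: [0.696, 0.718, -0.001, -0.004]
ft_force: [-0.3, 1.1, -1.4]
grip_width: 0.534
grasp_force: 36.6
```

```bash
python3 - <<'E'
from h import *
o=get_obs();print(o["position"],o["grip_width"],o["grasp_force"])
print(delta([.4855,-.33,.013],1.5)); c=camera("wrist"); print(plaster(c,(100,0,420,380)))
E
```

```text
[ 0.48648714 -0.32219302  0.0357695 ] 0.5339634630186831 36.55729651451111
[array([-7.9, -1.1, 22.7]), array([-0.3, -0.2,  0.3])]
[(203, 20, 307, 154), (199, 193, 305, 321)]
```

Call:
{"name": "apply_moves", "arguments": {
  "rows": [
    {"x": -6,"y": 0,"z": 8,"ax": 0,"ay": 0,"az": 0,"gripper": 0.7},
    {"x": 0,"y": 0,"z": 9,"ax": 0,"ay": 0,"az": 0,"gripper": 0.7},
    {"x": 0,"y": 0,"z": 3,"ax": 0,"ay": 0,"az": 0,"gripper": 0.7},
    {"x": 0,"y": 0,"z": 1,"ax": 0,"ay": 0,"az": 0,"gripper": 0.7},
    {"x": 0,"y": 0,"z": 0,"ax": 0,"ay": 0,"az": 0,"gripper": 0.7}
  ]
}}

```text
clock: 32.42
position: [0.4882, -0.3315, 0.0193]
ee_rot: [0.697, 0.717, 0.0, -0.0]
ft_force: [-0.6, -0.4, -1.7]
grip_width: 0.529
grasp_force: 36.6
```

Call:
{"name": "apply_moves", "arguments": {
  "rows": [
    {"x": 0,"y": 0,"z": 1,"ax": 0,"ay": 0,"az": 0,"gripper": 0.7},
    {"x": 0,"y": 0,"z": 0,"ax": 0,"ay": 0,"az": 0,"gripper": 0.7}
  ]
}}

```text
clock: 32.58
position: [0.4883, -0.3316, 0.0185]
ee_rot: [0.697, 0.717, 0.0, 0.0]
ft_force: [-0.0, -1.5, -1.7]
grip_width: 0.529
grasp_force: 36.6
```

Call:
{"name": "apply_moves", "arguments": {
  "rows": [
    {"x": 0,"y": 0,"z": 2,"ax": 0,"ay": 0,"az": 0,"gripper": 0.7},
    {"x": 0,"y": 0,"z": 2,"ax": 0,"ay": 0,"az": 0,"gripper": 0.7},
    {"x": 0,"y": 0,"z": 1,"ax": 0,"ay": 0,"az": 0,"gripper": 0.7},
    {"x": 0,"y": 0,"z": 0,"ax": 0,"ay": 0,"az": 0,"gripper": 0.7}
  ]
}}

```text
clock: 32.92
position: [0.4881, -0.3315, 0.013]
ee_rot: [0.697, 0.717, 0.0, -0.0]
ft_force: [0.2, 0.4, -1.2]
grip_width: 0.528
grasp_force: 36.6
```

Call:
{"name": "apply_moves", "arguments": {
  "rows": [
    {"x": 0,"y": 0,"z": 0.7,"ax": 0,"ay": 0,"az": 0,"gripper": 0.7},
    {"x": 0,"y": 0,"z": 0,"ax": 0,"ay": 0,"az": 0,"gripper": 0.7},
    {"x": 0,"y": 0,"z": 0,"ax": 0,"ay": 0,"az": 0,"gripper": 0.7}
  ]
}}

```text
clock: 33.17
position: [0.4881, -0.3316, 0.0129]
ee_rot: [0.697, 0.717, 0.0, -0.0]
ft_force: [-1.9, 2.1, 6.1]
grip_width: 0.529
grasp_force: 37.5
```

Call:
{"name": "apply_moves", "arguments": {
  "rows": [
    {"x": 0,"y": 0,"z": 0,"ax": 0,"ay": 0,"az": 0,"gripper": 0.15},
    {"x": 0,"y": 0,"z": 0,"ax": 0,"ay": 0,"az": 0,"gripper": 0.15},
    {"x": 0,"y": 0,"z": 0,"ax": 0,"ay": 0,"az": 0,"gripper": 0.15},
    {"x": 0,"y": 0,"z": 0,"ax": 0,"ay": 0,"az": 0,"gripper": 0.15},
    {"x": 0,"y": 0,"z": -15,"ax": 0,"ay": 0,"az": 0,"gripper": 0.15}
  ]
}}

```text
clock: 33.58
position: [0.4867, -0.3305, 0.0257]
ee_rot: [0.697, 0.717, -0.001, -0.002]
ft_force: [-0.7, 0.8, -0.4]
grip_width: 0.858
grasp_force: 0.0
```

Call:
{"name": "apply_moves", "arguments": {
  "rows": [
    {"x": 0,"y": 0,"z": -30,"ax": 0,"ay": 0,"az": 0,"gripper": 0.15},
    {"x": 0,"y": 0,"z": -40,"ax": 0,"ay": 0,"az": 0,"gripper": 0.15},
    {"x": 0,"y": 0,"z": -40,"ax": 0,"ay": 0,"az": 0,"gripper": 0.15},
    {"x": 0,"y": 0,"z": -40,"ax": 0,"ay": 0,"az": 0,"gripper": 1},
    {"x": 0,"y": 0,"z": -40,"ax": 0,"ay": 0,"az": 0,"gripper": 1}
  ]
}}

```text
clock: 34.0
position: [0.4874, -0.3318, 0.2206]
ee_rot: [0.697, 0.717, 0.0, 0.0]
ft_force: [1.4, -0.4, 0.2]
grip_width: 0.579
grasp_force: 0.0
```

Call:
{"name": "apply_moves", "arguments": {
  "rows": [
    {"x": 40,"y": 0,"z": 0,"ax": 0,"ay": 0,"az": 0,"gripper": 1},
    {"x": 40,"y": 0,"z": 0,"ax": 0,"ay": 0,"az": 0,"gripper": 1},
    {"x": 40,"y": 0,"z": 0,"ax": 0,"ay": 0,"az": 0,"gripper": 1},
    {"x": 40,"y": 0,"z": 0,"ax": 0,"ay": 0,"az": 0,"gripper": 1},
    {"x": 40,"y": 0,"z": 0,"ax": 0,"ay": 0,"az": 0,"gripper": 1}
  ]
}}

```text
clock: 34.42
position: [0.4817, -0.1304, 0.2185]
ee_rot: [0.697, 0.717, 0.001, 0.0]
ft_force: [1.2, -0.2, 0.6]
grip_width: 0.001
grasp_force: 0.0
```

```bash
python3 - <<'E'
from h import *
o=get_obs();print(o["position"],o["grip_width"],o["joint_pos"].round(2),o["clock"])
t=camera("top"); print(tray(),[(b,p2w(t,b[0],b[1],.02).round(3)[:2],p2w(t,b[2],b[3],.02).round(3)[:2]) for b in plaster(t,(290,180,380,250))])
print('in case',plaster(t,(145,185,235,230)))
# lid in side view: predicted lip position when open 1.85
s=camera("side"); h=np.array([.563,.2252,.04]); ux=np.array([.9997,.026,0])
for th in (1.75,1.85): 
  f=lambda a,y,z: h+ux*(-a*np.cos(th)+z*np.sin(th))+np.array([-.026,1,0])*y+np.array([0,0,a*np.sin(th)+z*np.cos(th)])
  print(th,f(.15,0,0),f(.136,0,.034),w2p(s,[f(.15,.04,0),f(.15,-.04,0),f(.136,-.138,.034)]))
E
```

```text
[ 0.4816921  -0.13040601  0.21851524] 0.0010408326101086945 [-0.59  0.06  0.8   1.86 -0.04  1.24  0.25] 34.4167
(array([ 0.4871, -0.3509]), array([0.063, 0.18 ]), 88.8) [((297, 180, 359, 250), array([ 0.609, -0.144]), array([ 0.37 , -0.357]))]
in case []
1.75 [0.58972889 0.22589516 0.18759789] [0.62067968 0.22670012 0.16776172] [[180.82220198 231.185547  ]
 [198.71063021 204.6396064 ]
 [204.6030946  182.28204739]]
1.85 [0.60432614 0.2262748  0.18419128] [0.63314258 0.22702425 0.16136336] [[173.85483286 230.8204938 ]
 [192.17949001 204.50859254]
 [199.74101883 183.55336691]]
```

Call:
{"name": "apply_moves", "arguments": {
  "rows": [
    {"x": 37,"y": 0,"z": -10,"ax": 0,"ay": 0,"az": 0,"gripper": 1},
    {"x": 37,"y": 0,"z": -10,"ax": 0,"ay": 0,"az": 0,"gripper": 1},
    {"x": 37,"y": 0,"z": -10,"ax": 0,"ay": 0,"az": 0,"gripper": 1},
    {"x": 37,"y": 0,"z": 0,"ax": 0,"ay": 0,"az": 0,"gripper": 1},
    {"x": 37,"y": 0,"z": 0,"ax": 0,"ay": 0,"az": 0,"gripper": 1}
  ]
}}

```text
clock: 34.98
position: [0.4772, 0.0532, 0.2491]
ee_rot: [0.698, 0.716, 0.001, 0.0]
ft_force: [1.2, -0.8, 0.1]
grip_width: 0.002
grasp_force: 0.0
```

Call:
{"name": "apply_moves", "arguments": {
  "rows": [
    {"x": 30,"y": 20,"z": 0,"ax": 0,"ay": 0,"az": 0,"gripper": 1},
    {"x": 28,"y": 28,"z": 0,"ax": 0,"ay": 0,"az": 0,"gripper": 1},
    {"x": 0,"y": 38,"z": 0,"ax": 0,"ay": 0,"az": 0,"gripper": 1},
    {"x": 0,"y": 38,"z": 0,"ax": 0,"ay": 0,"az": 0,"gripper": 1},
    {"x": 0,"y": 38,"z": 0,"ax": 0,"ay": 0,"az": 0,"gripper": 1}
  ]
}}

```text
clock: 35.4
position: [0.6391, 0.1151, 0.2481]
ee_rot: [0.697, 0.717, 0.0, 0.001]
ft_force: [0.6, -0.9, 1.8]
grip_width: -0.001
grasp_force: 0.0
```

Call:
{"name": "apply_moves", "arguments": {
  "rows": [
    {"x": 0,"y": 30,"z": 0,"ax": 0,"ay": 0,"az": 0,"gripper": 1},
    {"x": 0,"y": 0,"z": 0,"ax": 0,"ay": 0,"az": 0,"gripper": 1},
    {"x": 0,"y": 0,"z": 0,"ax": 0,"ay": 0,"az": 0,"gripper": 1}
  ]
}}

```text
clock: 35.65
position: [0.6682, 0.1145, 0.2467]
ee_rot: [0.698, 0.716, -0.001, 0.001]
ft_force: [-0.6, -1.1, 0.2]
grip_width: -0.003
grasp_force: 0.0
```

```bash
python3 - <<'E'
from h import *
o=get_obs();print(o["position"],o["joint_pos"].round(2)); print(delta([.68,.12,.16],1.5))
t=camera("top"); print(tray(),[(b,p2w(t,b[0],b[1],.02).round(3)[:2],p2w(t,b[2],b[3],.02).round(3)[:2]) for b in plaster(t,(290,180,380,250))],plaster(t,(145,185,235,230)))
snap("wrist","w9"); snap("side","s9"); cv2.imwrite("pics/c9.png",np.hstack([cv2.resize(cv2.imread("pics/w9.png"),(400,300)),cv2.resize(cv2.imread("pics/s9.png"),(400,300))]))
E
```

```text
[0.66816404 0.11447794 0.24670826] [-0.65  0.5   0.6   1.32 -0.27  1.41 -0.03]
[array([ 5.5, 12.1, 86.7]), array([-0.1,  0.2,  0. ])]
(array([ 0.4881, -0.2485]), array([0.269, 0.181]), 89.1) [((298, 211, 313, 224), array([ 0.5  , -0.148]), array([ 0.456, -0.2  ])), ((320, 211, 336, 224), array([ 0.502, -0.224]), array([ 0.458, -0.279])), ((344, 211, 359, 224), array([ 0.503, -0.308]), array([ 0.459, -0.359]))] [(179, 185, 219, 230)]
```

Call:
{"name": "apply_moves", "arguments": {
  "rows": [
    {"x": 3,"y": 17,"z": 0,"ax": 0,"ay": 0,"az": 0,"gripper": 1},
    {"x": 0,"y": 0,"z": 30,"ax": 0,"ay": 0,"az": 0,"gripper": 1},
    {"x": 0,"y": 0,"z": 30,"ax": 0,"ay": 0,"az": 0,"gripper": 1},
    {"x": 0,"y": 0,"z": 26,"ax": 0,"ay": 0,"az": 0,"gripper": 1},
    {"x": 0,"y": 0,"z": 0,"ax": 0,"ay": 0,"az": 0,"gripper": 1}
  ]
}}

```text
clock: 36.27
position: [0.6808, 0.1205, 0.1569]
ee_rot: [0.697, 0.717, -0.003, -0.002]
ft_force: [-1.3, 0.4, -1.3]
grip_width: 0.004
grasp_force: 0.0
```

Call:
{"name": "apply_moves", "arguments": {
  "rows": [
    {"x": 0,"y": -10,"z": 0,"ax": 0,"ay": 0,"az": 0,"gripper": 1},
    {"x": 0,"y": -10,"z": 0,"ax": 0,"ay": 0,"az": 0,"gripper": 1},
    {"x": 0,"y": -10,"z": 0,"ax": 0,"ay": 0,"az": 0,"gripper": 1},
    {"x": 0,"y": -10,"z": 0,"ax": 0,"ay": 0,"az": 0,"gripper": 1},
    {"x": 0,"y": 0,"z": 0,"ax": 0,"ay": 0,"az": 0,"gripper": 1}
  ]
}}

```text
clock: 36.68
position: [0.6452, 0.1191, 0.1662]
ee_rot: [0.697, 0.717, 0.003, 0.002]
ft_force: [4.2, -0.2, 1.5]
grip_width: 0.0
grasp_force: 2.6
```

Call:
{"name": "apply_moves", "arguments": {
  "rows": [
    {"x": 0,"y": 0,"z": 6,"ax": 0,"ay": 0,"az": 0,"gripper": 1},
    {"x": 0,"y": -8,"z": 0,"ax": 0,"ay": 0,"az": 0,"gripper": 1},
    {"x": 0,"y": -10,"z": 0,"ax": 0,"ay": 0,"az": 0,"gripper": 1},
    {"x": 0,"y": -10,"z": 0,"ax": 0,"ay": 0,"az": 0,"gripper": 1}
  ]
}}

```text
clock: 37.02
position: [0.6215, 0.1184, 0.1631]
ee_rot: [0.697, 0.717, 0.007, 0.004]
ft_force: [3.3, 0.2, 2.4]
grip_width: -0.0
grasp_force: 1.6
```

Call:
{"name": "apply_moves", "arguments": {
  "rows": [
    {"x": 0,"y": -10,"z": 0,"ax": 0,"ay": 0,"az": 0,"gripper": 1},
    {"x": 0,"y": -10,"z": 0,"ax": 0,"ay": 0,"az": 0,"gripper": 1},
    {"x": 0,"y": -10,"z": 0,"ax": 0,"ay": 0,"az": 0,"gripper": 1},
    {"x": 0,"y": -10,"z": 0,"ax": 0,"ay": 0,"az": 0,"gripper": 1}
  ]
}}

```text
clock: 37.35
position: [0.5762, 0.1173, 0.1577]
ee_rot: [0.697, 0.717, 0.001, 0.0]
ft_force: [0.3, 0.1, -0.1]
grip_width: 0.001
grasp_force: 0.4
```

Call:
{"name": "apply_moves", "arguments": {
  "rows": [
    {"x": 0,"y": -8,"z": 0,"ax": 0,"ay": 0,"az": 0,"gripper": 1},
    {"x": 0,"y": -8,"z": 0,"ax": 0,"ay": 0,"az": 0,"gripper": 1},
    {"x": 0,"y": -8,"z": 0,"ax": 0,"ay": 0,"az": 0,"gripper": 1},
    {"x": 0,"y": -8,"z": 0,"ax": 0,"ay": 0,"az": 0,"gripper": 1},
    {"x": 0,"y": 0,"z": 0,"ax": 0,"ay": 0,"az": 0,"gripper": 1}
  ]
}}

```text
clock: 37.77
position: [0.5428, 0.1163, 0.1557]
ee_rot: [0.697, 0.717, -0.0, -0.0]
ft_force: [0.1, -0.2, 0.5]
grip_width: -0.001
grasp_force: 0.0
```

Call:
{"name": "apply_moves", "arguments": {
  "rows": [
    {"x": 0,"y": 0,"z": -30,"ax": 0,"ay": 0,"az": 0,"gripper": 1},
    {"x": 0,"y": 0,"z": -30,"ax": 0,"ay": 0,"az": 0,"gripper": 1},
    {"x": -35,"y": 0,"z": -10,"ax": 0,"ay": 0,"az": 0,"gripper": 1},
    {"x": -35,"y": 0,"z": 0,"ax": 0,"ay": 0,"az": 0,"gripper": 1},
    {"x": -35,"y": 0,"z": 0,"ax": 0,"ay": 0,"az": 0,"gripper": 1}
  ]
}}

```text
clock: 38.18
position: [0.5477, 0.0103, 0.2267]
ee_rot: [0.696, 0.718, 0.001, 0.001]
ft_force: [0.7, -0.6, -0.8]
grip_width: 0.001
grasp_force: 0.0
```

Call:
{"name": "apply_moves", "arguments": {
  "rows": [
    {"x": -35,"y": -10,"z": 0,"ax": 0,"ay": 0,"az": 0,"gripper": 1},
    {"x": -35,"y": -10,"z": 0,"ax": 0,"ay": 0,"az": 0,"gripper": 1},
    {"x": 0,"y": 0,"z": 0,"ax": 0,"ay": 0,"az": 0,"gripper": 1},
    {"x": 0,"y": 0,"z": 0,"ax": 0,"ay": 0,"az": 0,"gripper": 1}
  ]
}}

```text
clock: 38.52
position: [0.5289, -0.0616, 0.2259]
ee_rot: [0.698, 0.716, 0.0, 0.0]
ft_force: [0.2, 0.5, 0.3]
grip_width: -0.001
grasp_force: 0.0
```

```bash
python3 - <<'E'
from h import *
o=get_obs();print(o["position"],o["clock"],o["ft_force"].round(1))
t=camera("top")
s=camera("side"); a=s["color"][60:380,90:400,::-1]; b=t["color"][170:265,130:390,::-1]
a=cv2.resize(a,(581,600)) if 0 else cv2.resize(a,(480,495),interpolation=cv2.INTER_CUBIC); 
b=cv2.resize(b,(480,175),interpolation=cv2.INTER_CUBIC)
cv2.imwrite("pics/final.png",cv2.resize(np.vstack([a,b]),(430,600),interpolation=cv2.INTER_AREA))
E
```

```text
[ 0.52886239 -0.06163108  0.22590861] 38.5167 [0.2 0.5 0.3]
```

View pics/final.png

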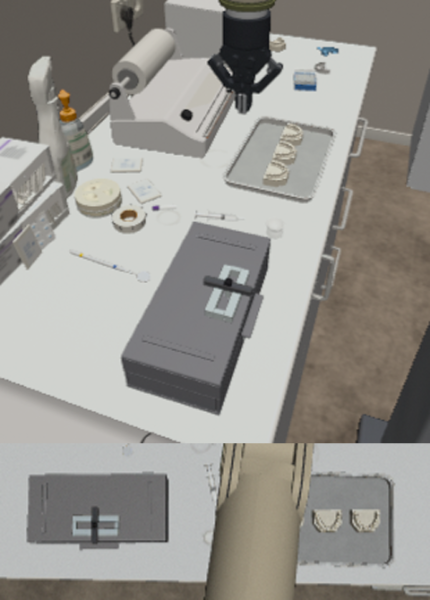

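The picture shows the lid shut at about (200, 310). Three models stand in the tray at about (285, 155), and the small things are where they were. The robot is clear of everything.

```bash
python3 -c "
from workcell import *
print(hand_in())"
```

```text
the job is handed in; nothing more can be done
None
```

The job is handed in: the case was unlatched and opened, all three models it held now stand upright in the tray (highest grip force read 42 N, limit 60 N; the first grasp briefly closed on one model's teeth and was redone), and the lid was tipped past its balance point and fell shut with the small things undisturbed.

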